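# Build a take-apart reel on the thread winder

## Robot

A 6-joint arm with a two-finger parallel gripper is mounted at the origin on the work surface. World frame = base frame: x ahead of the robot, y to its left, z up, the work surface at z = 0. Lengths are in m, angles in degrees, forces in N, time in s.
With the tool pointing down it reaches from about 0.325 to 0.75 m from the base axis. Payload 7.6 kg.
Tool frame: the origin (TCP) lies between the finger pads; the fingertips stand 22 mm ahead of it and the grasp point (between the pads) lies 3 mm ahead of it; z points along the fingers, y is the direction in which the jaws open and shut (so a half turn about z gives the same grasp; the last joint's range is limited). The gripper opens to 85 mm and grips with 20 to 120 N. Pads are 22 mm wide; open, the fingers measure 114 mm over their backs; the gripper's body (76 mm by 85 mm) begins 54 mm behind the grasp point. The pads swing forward as they close: fully open they stand 13 mm farther back than shut.
Start: joints at [65.472, 2.991, 80.254, -0, 96.75, -4.028], TCP at [0.184, 0.492, 0.253] pointing down, gripper open.
Joint ranges: [-166.34, 166.34], [-52.06, 124.39], [6.96, 135.62], [-60.46, 240.46], [14.63, 156.25], [-167.68, 167.68]. Speed limits (degrees/s): [147.25, 147.25, 172.46, 180, 180, 180].

## Interface

Orientations are given as [roll, pitch, yaw] about the fixed x, y, z axes, in that order (R = Rz(yaw) Ry(pitch) Rx(roll)).
In Python, from plant import manip gives the robot as it stands. The module is installed in compiled form; this text tells all that it offers.
- The arm moves only by the shell command python3 -m crank 'ROWS' [OPENING] [FORCE]. ROWS is JSON, a list of rows, each an object of numbers: "tx", "ty", "tz": the shift along the world's x, y, z in mm; "roll": the turn about the world's z in degrees. A call has 1 to 20 rows; each row is the pose to reach, as a shift and turn from the pose commanded when the call began; what a row does not reach only later rows make up. A row lasts 1/10 s, in which the tool goes at most 50 mm and 8.59 degrees, less where a joint would pass 70% of its speed; a pose out of reach is approached as far as the arm can. A call with a gripper value outside its range is refused whole. OPENING is the closure, from 0 (fully open) to 1 (shut), set as the call begins (- or left out, the last holds). The fingers move at their own pace and stop on an object; FORCE is the grip in N (left out, the last holds). Time passes only in rows, so rows that repeat a pose let the fingers close. It gives the time, the measured TCP pose, the force and the opening at its end, in the units of the state.
- manip.state(): the state, without advancing time (a new reading comes with each control period).
- manip.read_camera(name): name is "scene" or "top" or "wrist"; returns a dict with "img" (400x640x3 uint8, blue, green, red), "camera_matrix" (3x3 intrinsics, pixels), "dist_coeffs" ([k1, k2, p1, p2, k3] as OpenCV has them; the pictures are not rectified), "view" (4x4, takes a point from world to camera coordinates). Camera axes: x right, y up, looking along -z (the intrinsics and any distortion apply to the point x, -y, -z); pixel columns grow to the right and rows downward; lengths in m; the calibration is good to about 2 mm. A picture is of the moment at which its call begins. There is no depth.
- manip.close_job(): hands the job in, once; it reports no verdict.
The state is a dict: "time": time; "joints": joint angles; "joint_velocities": joint speeds; "joint_torque": joint torques, N m; "tcp_pos": TCP position; "ee_rot": TCP orientation; "wrist_force": force on the tool from outside, world axes, zero at the start; "wrist_torque": the same for the moment, N m; "width": opening from 0.0 (shut) to 1.0 (fully open).
Only numpy, scipy, OpenCV 4.12 (cv2) and the standard library are available. Lean on these libraries where they do the work, as an engineer would, in place of code of your own. Each camera call takes 0.05 s, during which the arm holds its last target.

## Task

Make up the take-apart reel on the winder's slanting spindle: thread on the back cheek (the one with the wide boss) and turn it until it drops over the drive pin and lies fully home on the seat, then the core ring down onto it, then press the front cheek (the one with the slim hub) down past the spring latches until it snaps fully home. Cheeks go on with boss and hub facing up, as they lie. Let go of it, and leave everything else on the table where it is.

Things in the scene. Friction and masses are not known exactly. Their poses are not given: they have to be found in the camera images.
- seat (a point): Centre of the round steel seat (44 mm across) at the spindle's root, on a fixed grey bench winder (base 210 x 170 mm, motor head 94 mm across). z is the spindle's axis, 30 degrees from vertical, leaning to the robot's side; x and y do not turn with the spindle. Up from the seat the spindle is 20 mm thick to 26 mm, tapers to 15 mm at 30 mm; the space round it is free.
- ring_home (a point): Point on the spindle's axis 25 mm above the seat, axes as at the seat: where the middle of the core ring is when home.
- front_home (a point): Point on the spindle's axis 31 mm above the seat, axes as at the seat: the centre of the front cheek's underside when home; its top is then 51 mm above the seat, just under the latches' lower edges (about 1.5 mm of play).
- back_cheek: Back cheek, grey plastic, 0.13 kg: disc 100 mm across, 7 mm thick, wide boss 60 mm across, 12 mm high on top (19 mm in all), bore 23.5 mm. Lies boss up. Origin: centre of underside, z up. Underside: three crossed grooves 10.5 mm wide, 7 mm deep, at 0, 60, 120 degrees from its x axis. Unless one lies along the drive pin (within 6 degrees) it rides 6 mm high; turned up to 60 degrees it drops home.
- core_ring: Core ring, grey plastic, 60 mm across, 12 mm high, bore 23.5 mm, 0.06 kg, lying flat. Origin: centre of the underside, z up.
- ring_mid (a point): Middle of the core ring (6 mm above its origin).
- front_cheek: Front cheek of the reel, grey plastic, 0.09 kg: disc 100 mm across, 5 mm thick, and on top of it a slim hub 38 mm across and 15 mm high (20 mm in all), bore 18 mm: it fits only the thin upper part of the spindle. Lies hub up. Origin: centre of the underside, z up through the hub.
- red_reel: Bystander: full reel of red thread standing upright, 68 mm across, 62 mm high. Origin: centre of the underside.
- yellow_reel: Bystander: full wooden reel of yellow thread standing upright, 52 mm across, 70 mm high. Origin: centre of the underside.
- wax: Bystander: small cake of beeswax, 40 mm across, 18 mm high, among the reel parts. Origin: centre of the underside.
- awl: Bystander: awl with a dark wooden handle, 130 mm long, lying flat. Origin: under its middle.
- box_a: Bystander: closed white cardboard box, 100 x 150 x 45 mm. Origin: centre of the underside.
- pin_stand: Bystander: round wooden pin stand, 72 mm across, 55 mm high with its pins. Origin: centre of the underside.
- shears: Bystander: steel shears lying flat, 180 mm long. Origin: under the pivot.
- pin (a point): Centre of the drive pin, 3 mm above the seat, axes as at the seat: a cross pin through the spindle, 6 mm thick, 42 mm long over its round ends, its top 6 mm above the seat. The spindle is braked (holds against up to 0.35 N m) and stands at any angle about its axis, so the direction of the pin is not told by these axes: look, or feel for it.
- tip (a point): Tip of the spindle, 65 mm above the seat on its axis, axes as at the seat; tapered nose, 9 mm thick at the tip, 15 mm thick 7 mm below it. Just below, two brass spring latches on opposite sides stand out to 11.5 mm from the axis: 30 degree ramps, lower edges 52 to 54 mm above the seat. Every ring going down presses them in: the wide bores hardly, the front cheek with 10 to 20 N.
There are look-alikes about, which are no part of the job. Leave any pink or purple look-alike of the back_cheek alone.

How it is judged (in metres and radians):
On the way, in this order (a step that is already met when the one before it is completed fails the run):
1. the back cheek lies fully home on the seat, over the drive pin (distance between back_cheek and seat below 0.004 m and angle between the z axis of back_cheek and the z axis of seat, either way round below 0.09 rad), for 0.2 s.
2. the core ring lies fully home on the back cheek (distance between ring_mid and ring_home below 0.004 m and angle between the z axis of core_ring and the z axis of seat, either way round below 0.09 rad), for 0.2 s.
3. the front cheek has snapped past the latches and lies on the core ring (distance between front_cheek and front_home below 0.004 m and angle between the z axis of front_cheek and the z axis of seat, either way round below 0.09 rad and z of front_cheek in the frame of front_home below 0.002 m), for 0.2 s.
At the end, for the whole second after the job is handed in: Back cheek, core ring and front cheek are on the spindle in that order, boss and hub up, at rest: each within 4 mm of its home point (seat, ring_home, front_home) and within 5 degrees of square to the spindle; the front cheek no more than 2 mm high, under the latches (all of step 1 and all of step 2 and all of step 3 and linear speed of each of back_cheek, core_ring, front_cheek below 0.02 m/s); the robot touches nothing.
It fails at once if a bystander was moved by more than 30 mm (distance of any of red_reel, yellow_reel, wax, awl, box_a, pin_stand, shears from where it was at the start of the episode above 0.03 m).
It also fails if it takes over 72 s, if anything falls off the work surface, if the arm or the gripper's body presses on something with over 40 N, if the wrist force passes 120 N, or if a joint passes its speed limit or range.

## Working session

There is one attempt and no reset: what is moved stays moved. The work goes in short steps, Python scripts to look and compute and a shell command to move; the robot and the scene stay as the last step left them, time stands still between calls to the robot, and variables do not carry over. Pictures are saved under pics/ and viewed, and the job is handed in when it is done.

```bash
ls; mkdir -p pics; cat > h.py <<'E'
import numpy as np, cv2, json
from plant import manip
def snap(name,f):
    c=manip.read_camera(name); cv2.imwrite(f,c['img'])
    np.savez(f[:-4]+'.npz',img=c['img'],K=np.array(c['camera_matrix']),D=np.array(c['dist_coeffs']),V=np.array(c['view'])); return c
def load(f): 
    return np.load(f[:-4]+'.npz')
def ray(c,px):
    K,D,V=c['K'],c['D'],c['V']
    p=cv2.undistortPoints(np.array(px,float).reshape(-1,1,2),K,D).reshape(-1,2)
    d=np.c_[p[:,0],-p[:,1],-np.ones(len(p))]
    R=V[:3,:3];t=V[:3,3]; o=-R.T@t
    d=d@R; return o,d/np.linalg.norm(d,axis=1)[:,None]
def onz(c,px,z):
    o,d=ray(c,px); return o+d*((z-o[2])/d[:,2])[:,None]
def proj(c,P):
    P=np.atleast_2d(P).astype(float);K,D,V=c['K'],c['D'],c['V']
    q=P@V[:3,:3].T+V[:3,3]; q=q*[1,-1,-1]
    return cv2.projectPoints(q,np.zeros(3),np.zeros(3),K,D)[0].reshape(-1,2)
def tri(c1,p1,c2,p2):
    o1,d1=ray(c1,[p1]);o2,d2=ray(c2,[p2]);d1=d1[0];d2=d2[0]
    s=np.linalg.lstsq(np.c_[d1,-d2],o2-o1,rcond=None)[0]
    a=o1+s[0]*d1;b=o2+s[1]*d2; return (a+b)/2,np.linalg.norm(a-b)
E
python3 - <<'E'
from h import *
for n in ['scene','top','wrist']:
    c=snap(n,f'pics/{n}0.png'); V=np.array(c['view']); print(n,-V[:3,:3].T@V[:3,3],V[2,:3],c['camera_matrix'][0][0],c['dist_coeffs'])
print(manip.state())
E
```

```text
pics
scene [1.21390607 0.30807819 1.41643082] [0.4522857  0.22734726 0.86240992] 517.633437936033 [-0.14445827  0.          0.          0.          0.        ]
top [ 0.31160661 -0.04932652  1.35174638] [-0.22047977  0.00795332  0.97535912] 507.0975261114723 [0.05470632 0.         0.         0.         0.        ]
wrist [0.11813402 0.51589788 0.37300065] [-0.25558399  0.09710419  0.96189792] 359.89201939180117 [0.01172951 0.         0.         0.         0.        ]
{'time': 0.15, 'joints': array([ 6.54721803e+01,  3.01968117e+00,  8.02988392e+01, -1.82989008e-03,
        9.67501464e+01, -4.02853848e+00]), 'joint_velocities': array([-0.0634664 , -0.14185398, -0.09350711,  0.08488067, -0.15891404,
        0.05800784]), 'joint_torque': array([ 5.69293297e-04, -3.81950283e+01, -3.60425949e+01, -1.21068065e-04,
        4.65197634e-03, -3.93981168e-05]), 'tcp_pos': array([0.18376135, 0.49157621, 0.25266622]), 'ee_rot': array([-1.79931375e+02, -3.01109401e-03,  1.59500503e+02]), 'wrist_force': array([-0.13817583, -0.22549277, -1.10244609]), 'wrist_torque': array([ 0.03550212, -0.02085424, -0.01201764]), 'width': 0.9992062351500063}
```

View pics/scene0.png

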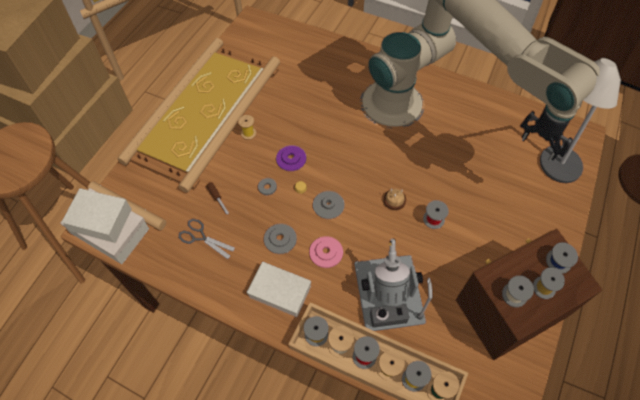

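View pics/top0.png

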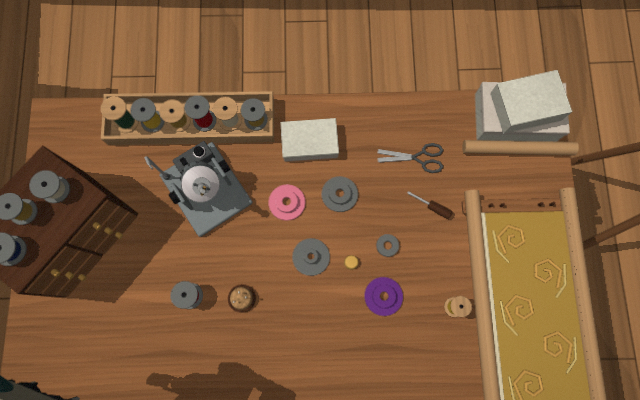

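View pics/wrist0.png

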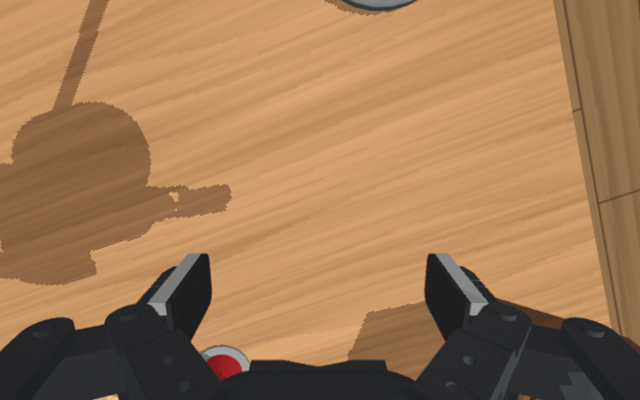

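```bash
python3 - <<'E'
import cv2
im=cv2.imread('pics/top0.png')
cv2.imwrite('pics/top0a.png',cv2.resize(im[170:320,260:420],None,fx=5,fy=5,interpolation=cv2.INTER_CUBIC)[:600*2][:750])
cv2.imwrite('pics/top0b.png',cv2.resize(im[130:240,140:260],None,fx=5,fy=5,interpolation=cv2.INTER_CUBIC))
im=cv2.imread('pics/scene0.png')
cv2.imwrite('pics/scene0b.png',cv2.resize(im[230:330,340:440],None,fx=6,fy=6,interpolation=cv2.INTER_CUBIC))
cv2.imwrite('pics/top0a.png',cv2.resize(im[0:1,0:1],(1,1)))
im=cv2.imread('pics/top0.png')
cv2.imwrite('pics/top0c.png',cv2.resize(im[170:320,260:420],None,fx=4,fy=4,interpolation=cv2.INTER_CUBIC))
E
```

```text
(no output)
```

View pics/top0c.png

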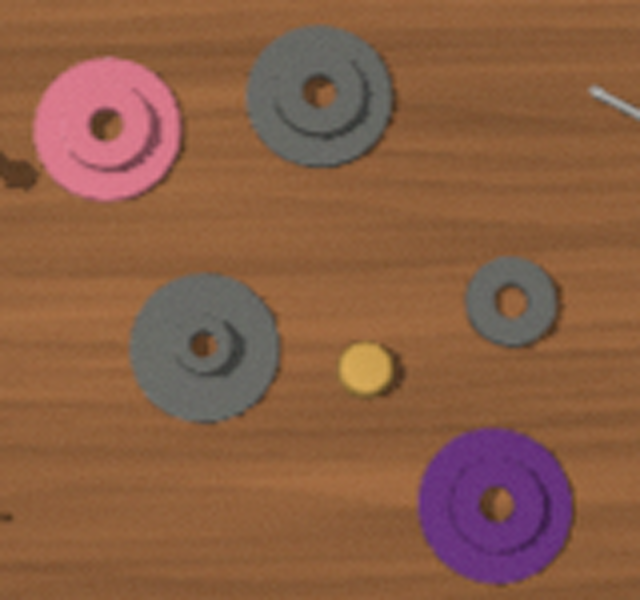

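View pics/top0b.png

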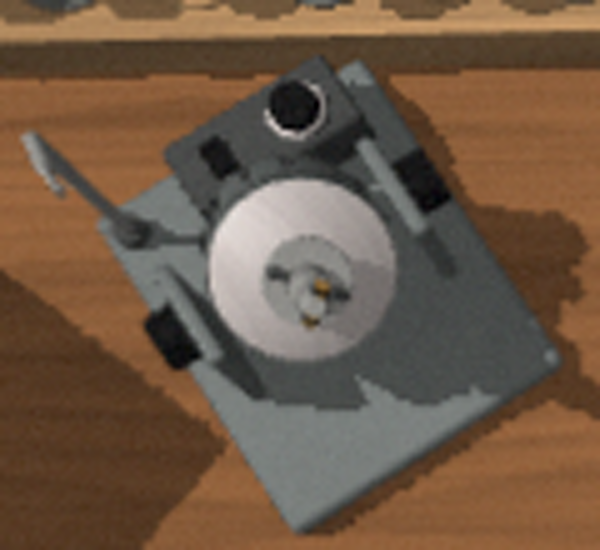

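View pics/scene0b.png

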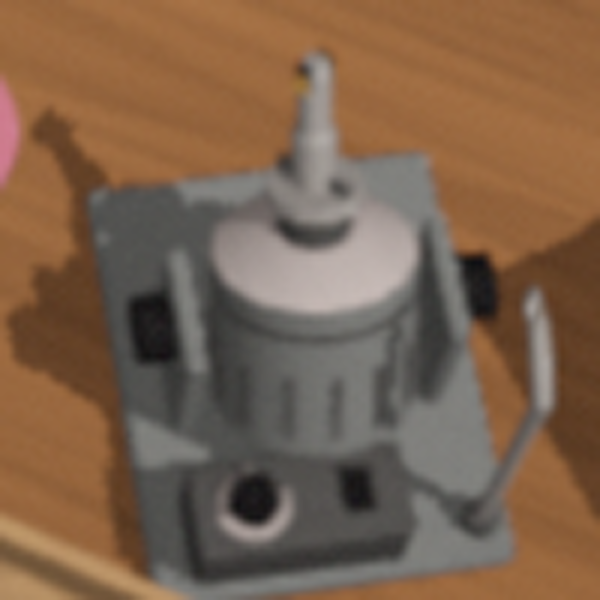

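```bash
python3 - <<'E'
from h import *
t=load('pics/top0.png'); s=load('pics/scene0.png')
print('shaft dir at tip rough')
tip,e=tri(t,(140+312/5,130+302/5),s,(340+318/6,230+62/6)); print('tip',tip,e)
seat,e=tri(t,(140+307/5,130+278/5),s,(340+312/6,230+200/6)); print('seat',seat,e, tip-seat, np.linalg.norm(tip-seat))
for n,p in [('pinA',(275,272)),('pinB',(345,295))]:
    print(n,onz(t,[(140+p[0]/5,130+p[1]/5)],seat[2]))
im=t['img']; hsv=cv2.cvtColor(im,cv2.COLOR_BGR2HSV)
m=((hsv[...,1]<60)).astype(np.uint8)*255
m[:170]=0;m[320:]=0;m[:,:270]=0;m[:,420:]=0
cs,_=cv2.findContours(m,cv2.RETR_EXTERNAL,cv2.CHAIN_APPROX_NONE)
for c in cs:
    if cv2.contourArea(c)<150: continue
    el=cv2.fitEllipse(c); print(el, onz(t,[el[0]],0.006)*1000)
E
```

```text
shaft dir at tip rough
tip [0.61264922 0.21707152 0.20809484] 0.003563722590594464
seat [0.64304281 0.23527371 0.13986538] 0.0028187775107592476 [-0.03039359 -0.01820218  0.06822947] 0.07687879802093409
pinA [[0.64693729 0.2496723  0.13986538]]
pinB [[0.6344358  0.21513471 0.13986538]]
((310.7895202636719, 256.6493835449219), (35.82463073730469, 36.18521499633789), 80.49040222167969) [[477.80215529 -29.88484257   6.        ]]
((387.34466552734375, 244.9529571533203), (21.224300384521484, 21.446680068969727), 139.912353515625) [[ 504.2688517  -235.00066116    6.        ]]
((339.4241943359375, 193.7875518798828), (34.18495559692383, 35.348670959472656), 94.70823669433594) [[ 648.19866616 -111.6385075     6.        ]]
```

```bash
python3 -m crank '[{"tx":40,"ty":-30,"tz":37,"roll":6},{"tx":80,"ty":-63,"tz":37,"roll":13},{"tx":118,"ty":-95,"tz":37,"roll":20},{"tx":156,"ty":-127,"tz":37,"roll":27},{"tx":194,"ty":-159,"tz":37,"roll":34},{"tx":232,"ty":-191,"tz":37,"roll":40},{"tx":270,"ty":-222,"tz":37,"roll":46},{"tx":306,"ty":-252,"tz":37,"roll":51.5},{"tx":340,"ty":-281,"tz":37,"roll":51.5},{"tx":371,"ty":-307,"tz":37,"roll":51.5},{"tx":371,"ty":-307,"tz":37,"roll":51.5},{"tx":371,"ty":-307,"tz":37,"roll":51.5}]'
python3 - <<'E'
from h import *
c=snap('wrist','pics/w1.png'); print(manip.state()['joints'])
cv2.imwrite('pics/w1z.png',cv2.resize(c['img'][0:220,200:460],None,fx=3,fy=2.7 if 0 else 3,interpolation=cv2.INTER_CUBIC)[:600])
E
```

```text
time: 1.35
tcp_pos: [0.5551, 0.1841, 0.2894]
ee_rot: [179.9, -0.1, -149.1]
wrist_force: [0.3, 1.1, 0.4]
width: 1.0
[ 1.48142102e+01  1.24696951e+01  6.57507226e+01  2.62487966e-02
  1.01833819e+02 -1.06173052e+02]
```

View pics/w1.png

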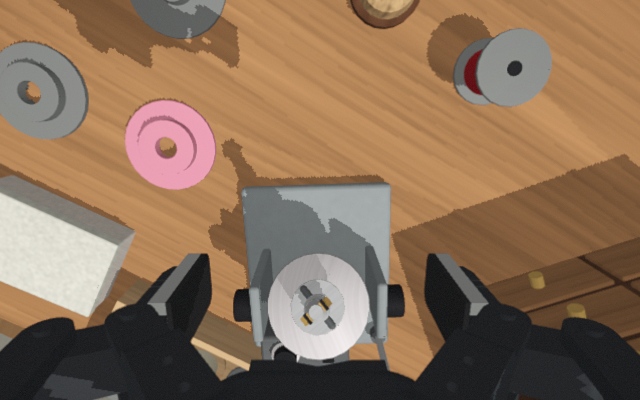

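```bash
python3 - <<'E'
from h import *
c=load('pics/w1.png')
cv2.imwrite('pics/w1y.png',cv2.resize(c['img'][245:370,255:385],None,fx=4.7,fy=4.7,interpolation=cv2.INTER_CUBIC))
V=c['V'];print(-V[:3,:3].T@V[:3,3],-V[2,:3])
E
```

```text
[0.495129   0.14835777 0.40996434] [ 0.23287792  0.14050163 -0.96230305]
```

View pics/w1y.png

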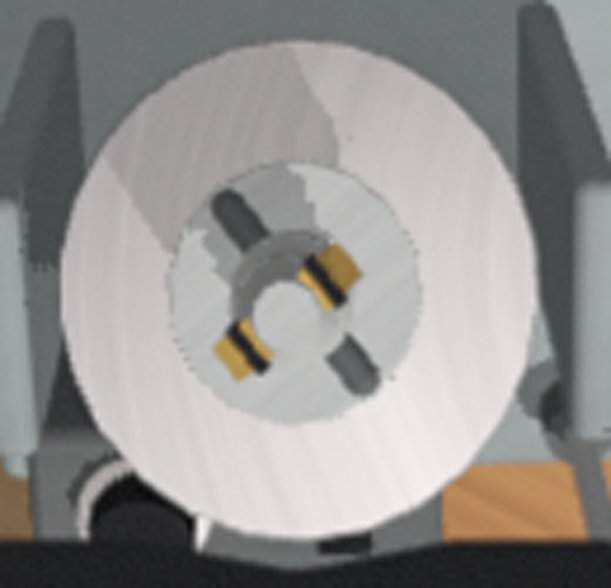

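```bash
python3 -m crank '[{"tx":20,"ty":-45,"tz":-20},{"tx":35,"ty":-85,"tz":-45},{"tx":35,"ty":-125,"tz":-70},{"tx":35,"ty":-150,"tz":-90},{"tx":35,"ty":-150,"tz":-90},{"tx":35,"ty":-150,"tz":-90}]'
python3 - <<'E'
from h import *
c=snap('wrist','pics/w2.png'); c=load('pics/w2.png')
print(proj(c,[(.648,-.112,.0),(.643,.235,.14)]))
E
```

```text
[[ 38.39696556  89.63712425]
 [314.05317233 302.43017269]]invalid input
```

View pics/w2.png

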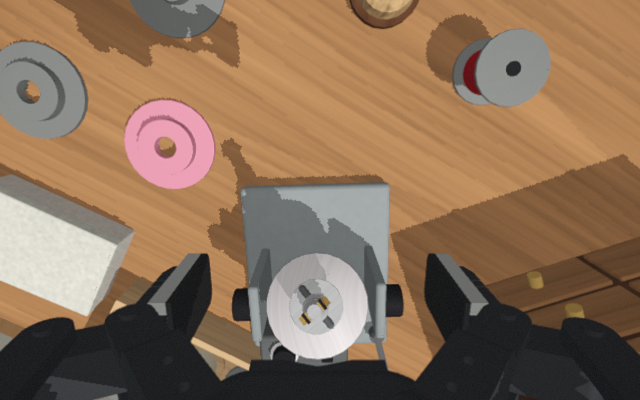

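```bash
python3 -m crank '[{"tx":20,"ty":-45,"tz":-20,"roll":0},{"tx":35,"ty":-85,"tz":-45,"roll":0},{"tx":35,"ty":-125,"tz":-60,"roll":0},{"tx":35,"ty":-150,"tz":-70,"roll":0},{"tx":35,"ty":-150,"tz":-70,"roll":0},{"tx":35,"ty":-150,"tz":-70,"roll":0}]'
python3 - <<'E'
from h import *
c=snap('wrist','pics/w3.png'); c=load('pics/w3.png')
print(proj(c,[(.648,-.112,.0),(.643,.235,.14)]))
E
```

```text
time: 2.05
tcp_pos: [0.5895, 0.0359, 0.2209]
ee_rot: [180.0, 0.0, -149.0]
wrist_force: [-1.1, -0.2, 0.8]
width: 1.001
[[150.90575723 140.86061904]
 [521.81540825 417.20512977]]
```

View pics/w3.png

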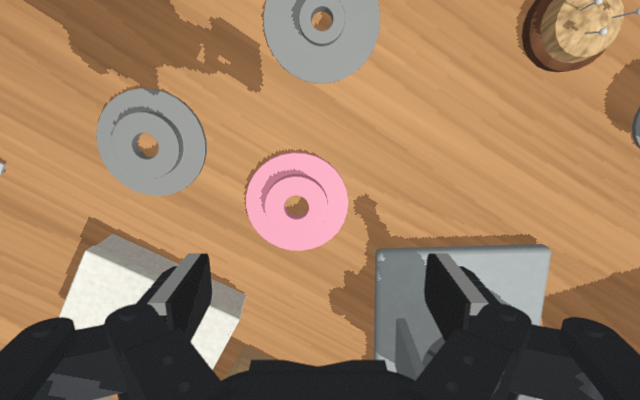

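```bash
python3 - <<'E'
from h import *
c=load('pics/w3.png')
cv2.imwrite('pics/w3z.png',cv2.resize(c['img'][80:205,85:215],None,fx=4.7,fy=4.7,interpolation=cv2.INTER_CUBIC))
E
```

```text
(no output)
```

View pics/w3z.png

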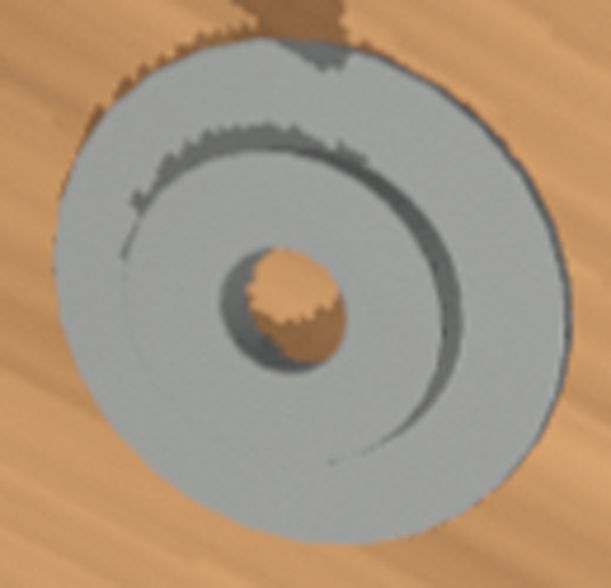

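```bash
python3 - <<'E'
from h import *
c=load('pics/w3.png');V=c['V'];o=-V[:3,:3].T@V[:3,3];print(o,V[0,:3],-V[1,:3])
t=np.array([.5895,.0359,.2209])
for px in [(50,150),(50,200),(590,200),(590,150)]:
    _,d=ray(c,[px]);d=d[0]
    h=.2-.0035; P=d*(h/-d[2]) # offset cam->pt
    print(px,'tcp', np.array([.648,-.112])-P[:2]-(o-t)[:2], 'elev',np.degrees(np.arcsin(-d[2])))
E
```

```text
[ 5.29342621e-01 -1.16317617e-04  3.41284249e-01] [-5.15936656e-01  8.56626680e-01  3.12788447e-04] [0.82384377 0.49609176 0.27417952]
(50, 150) tcp [0.60699786 0.03313186] elev 52.866343962939496
(50, 200) tcp [0.57967438 0.02342416] elev 50.41897103756448
(590, 200) tcp [ 0.73738906 -0.23848898] elev 49.96059778671227
(590, 150) tcp [ 0.75869969 -0.21878201] elev 52.37189227076496
```

```bash
python3 - <<'E'
from h import *
c=load('pics/w3.png')
print(onz(c,[(380,250),(297,201),(85,250),(110,240),(245,295)],.03))
t=load('pics/top0.png'); print('pink',onz(t,[(287,202)],.006),'box',onz(t,[(281,123),(337,119),(340,160),(283,160)],.045))
E
```

```text
[[ 0.62086522  0.12352754  0.03      ]
 [ 0.61951619  0.03254801  0.03      ]
 [ 0.76306507 -0.11313216  0.03      ]
 [ 0.741711   -0.09711011  0.03      ]
 [ 0.72843424  0.03723813  0.03      ]]
pink [[0.62855256 0.03191185 0.006     ]] box [[ 0.84185888  0.04366483  0.045     ]
 [ 0.84997263 -0.10998783  0.045     ]
 [ 0.7322384  -0.11441988  0.045     ]
 [ 0.73584604  0.03915024  0.045     ]]
```

```bash
python3 -m crank '[{"tx":-4,"ty":-4,"tz":-48,"roll":0},{"tx":-8,"ty":-8,"tz":-96,"roll":0},{"tx":-10,"ty":-12,"tz":-140,"roll":0},{"tx":-10,"ty":-12,"tz":-140,"roll":0},{"tx":-10,"ty":-12,"tz":-140,"roll":0}]'
python3 - <<'E'
from h import *
c=snap('wrist','pics/w4.png')
cv2.imwrite('pics/w4z.png',cv2.resize(c['img'][100:300,0:200],None,fx=3,fy=3,interpolation=cv2.INTER_CUBIC))
E
```

```text
time: 2.6
tcp_pos: [0.5804, 0.0241, 0.0819]
ee_rot: [-180.0, 0.1, -148.9]
wrist_force: [0.3, -0.2, -0.1]
width: 0.998
```

View pics/w4z.png

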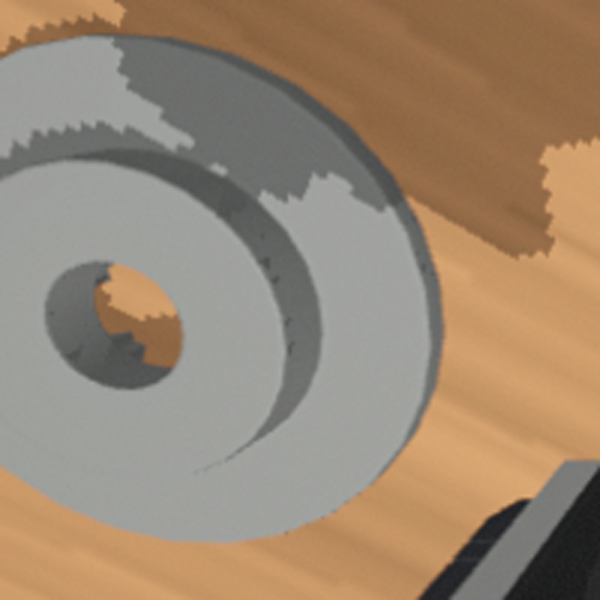

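```bash
python3 - <<'E'
from h import *
c=load('pics/w4.png')
im=c['img'][180:237,8:68]
g=cv2.convertScaleAbs(im,alpha=1.6,beta=-20)
cv2.imwrite('pics/w4b.png',cv2.resize(g,None,fx=10,fy=10,interpolation=cv2.INTER_CUBIC))
E
```

```text
(no output)
```

View pics/w4b.png

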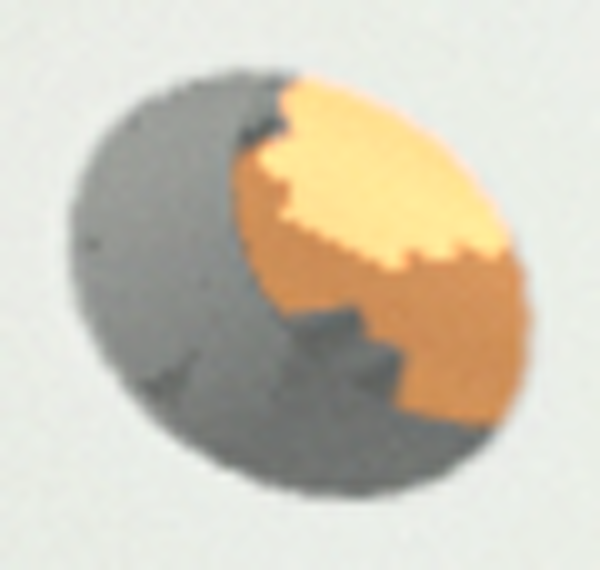

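```bash
python3 - <<'E'
from h import *
c=load('pics/w4.png')
E=lambda x,y:(8+(x+.5)/10-.5,180+(y+.5)/10-.5)
# bore top edge points clicked
top=[E(*p) for p in [(70,220),(120,120),(200,75),(270,70),(400,120),(480,205),(527,300),(520,390),(350,495),(250,478),(160,410),(95,320)]]
P=onz(c,top,.019)
A=np.c_[2*P[:,:2],np.ones(len(P))];s=np.linalg.lstsq(A,(P[:,:2]**2).sum(1),rcond=None)[0]
r=np.sqrt(s[2]+s[0]**2+s[1]**2);print('centre',s[:2],'r',r)
C=s[:2]
for z in (0,.007):
  for p in [(295,312),(360,310),(365,340),(405,350),(400,405),(490,430),(235,150),(235,190),(285,125),(300,75)]:
    q=onz(c,[E(*p)],z)[0,:2]-C; print(z,p,'r %.1f ang %.1f'%(np.hypot(*q)*1000,np.degrees(np.arctan2(q[1],q[0]))))
for z in (0,.007):
  a=np.radians(np.arange(0,360,30));pp=proj(c,np.c_[C[0]+.01175*np.cos(a),C[1]+.01175*np.sin(a),np.full(12,z)])
  print(z,[(int((x-8+.5)*10),int((y-180+.5)*10)) for x,y in pp])
E
```

```text
centre [ 0.64798786 -0.10861284] r 0.011702620632021857
0 (295, 312) r 17.9 ang -33.2
0 (360, 310) r 14.5 ang -27.1
0 (365, 340) r 15.6 ang -21.5
0 (405, 350) r 14.4 ang -14.1
0 (400, 405) r 17.6 ang -8.5
0 (490, 430) r 16.4 ang 8.7
0 (235, 150) r 17.6 ang -65.9
0 (235, 190) r 18.0 ang -58.0
0 (285, 125) r 14.7 ang -73.2
0 (300, 75) r 14.4 ang -86.4
0.007 (295, 312) r 11.7 ang -31.3
0.007 (360, 310) r 8.6 ang -20.6
0.007 (365, 340) r 9.9 ang -12.7
0.007 (405, 350) r 9.0 ang -0.3
0.007 (400, 405) r 12.4 ang 3.9
0.007 (490, 430) r 12.6 ang 27.1
0.007 (235, 150) r 12.4 ang -78.3
0.007 (235, 190) r 12.3 ang -67.2
0.007 (285, 125) r 10.3 ang -91.8
0.007 (300, 75) r 11.1 ang -108.6
0 [(476, 349), (582, 376), (678, 353), (740, 285), (751, 189), (707, 91), (619, 18), (510, -10), (411, 14), (350, 85), (342, 182), (388, 278)]
0.007 [(389, 389), (499, 417), (598, 393), (662, 322), (673, 224), (627, 123), (535, 47), (423, 18), (320, 43), (257, 116), (249, 217), (298, 316)]
```

```bash
python3 -m crank '[{"tx":5,"ty":5,"tz":48,"roll":0},{"tx":10,"ty":10,"tz":96,"roll":0},{"tx":30,"ty":30,"tz":136,"roll":0},{"tx":50,"ty":50,"tz":176,"roll":0},{"tx":68,"ty":68,"tz":210,"roll":0},{"tx":85,"ty":86,"tz":229,"roll":0},{"tx":85,"ty":86,"tz":229,"roll":0},{"tx":85,"ty":86,"tz":229,"roll":0}]'
python3 - <<'E'
from h import *
c=snap('wrist','pics/w5.png'); c=load('pics/w5.png')
p=proj(c,[(.643,.235,.14)])[0]; print(p)
x,y=int(p[0])-65,int(p[1])-62
print(x,y)
cv2.imwrite('pics/w5z.png',cv2.resize(c['img'][y:y+125,x:x+130],None,fx=4.7,fy=4.7,interpolation=cv2.INTER_CUBIC))
E
```

```text
time: 3.45
tcp_pos: [0.6649, 0.1094, 0.3119]
ee_rot: [-179.9, 0.2, -148.9]
wrist_force: [-0.1, -0.4, 0.2]
width: 1.0
[454.72104827 231.19249491]
389 169
```

View pics/w5z.png

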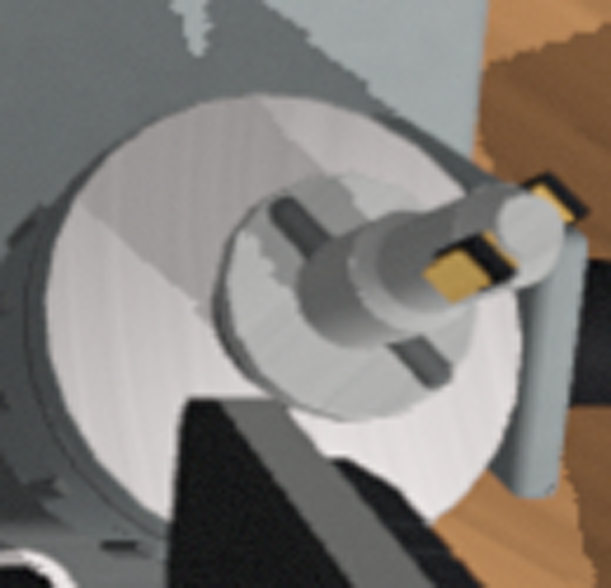

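```bash
python3 - <<'E'
from h import *
from scipy.optimize import least_squares
a=load('pics/w1.png');b=load('pics/w5.png');t=load('pics/top0.png');s=load('pics/scene0.png')
f=4.7
A=lambda x,y:(255+(x+.5)/f-.5,245+(y+.5)/f-.5)
B=lambda x,y:(389+(x+.5)/f-.5,169+(y+.5)/f-.5)
T=lambda x,y:(140+(x+.5)/5-.5,130+(y+.5)/5-.5)
S=lambda x,y:(340+(x+.5)/6-.5,230+(y+.5)/6-.5)
for n,p,q in [('seat',(295,292),(350,296)),('tip',(287,313),(529,228)),('p1',(222,198),(278,203)),('p2',(370,388),(445,382))]:
    P,e=tri(a,A(*p),b,B(*q)); print(n,P,e)
    if n=='seat':s0=P
    if n=='tip':t0=P
    if n=='p1':p1=P
    if n=='p2':p2=P
print('len',np.linalg.norm(t0-s0),'tilt',np.degrees(np.arccos((t0-s0)[2]/np.linalg.norm(t0-s0))),'yaw',np.degrees(np.arctan2((t0-s0)[1],(t0-s0)[0])),'pinlen',np.linalg.norm(p1-p2))
print('top',(proj(t,[s0,t0])-np.array([T(307,280),T(312,302)])),'scene',proj(s,[s0,t0])-np.array([S(312,190),S(318,60)]))
def ax(y):
    y=np.radians(y);return np.array([.5*np.cos(y),.5*np.sin(y),np.sqrt(.75)])
def res(x):
    S0=x[:3];u=ax(x[3])
    r=[(proj(a,[S0,S0+.065*u])-[A(295,292),A(287,313)]),(proj(b,[S0,S0+.065*u])-[B(350,296),B(529,228)]),.5*(proj(t,[S0,S0+.065*u])-[T(307,280),T(312,302)])]
    return np.concatenate(r).ravel()
r=least_squares(res,np.r_[s0,211]);print(r.x,r.fun.round(2))
np.save('seat.npy',r.x)
S0=r.x[:3];u=ax(r.x[3])
# pin direction: in cheek frame. intersect rays w/ plane 3mm above the seat
def onpl(c,px):
    o,d=ray(c,[px]);d=d[0];P0=S0+.003*u
    return o+d*(np.dot(P0-o,u)/np.dot(d,u))
yaw=r.x[3]; L=np.array([np.cos(np.radians(yaw)),np.sin(np.radians(yaw)),0]); W=np.cross([0,0,1],L); M=np.cross(W,u) # in-plane dir, downhill part of lean
for c,F,pp in [(a,A,[(222,198),(370,388)]),(b,B,[(278,203),(445,382)])]:
    q=[onpl(c,F(*p)) for p in pp]; d=q[0]-q[1]
    print('pin ang from M toward W',np.degrees(np.arctan2(d@W,d@M)),np.linalg.norm(d),'mid off',((q[0]+q[1])/2-S0)@M,((q[0]+q[1])/2-S0)@W)
print(u,M,W)
E
```

```text
seat [0.63800614 0.23392494 0.15309753] 0.00011854352954897503
tip [0.61017974 0.21614512 0.20947685] 0.0004956254486808652
p1 [0.63108981 0.21503884 0.14859072] 0.0002909593875470023
p2 [0.64069197 0.25027804 0.16510469] 0.0002829906938962927
len 0.06533803438153164 tilt 30.357735971992874 yaw -147.42324548120487 pinlen 0.04008383657192825
top [[-0.89536641  0.77806244]
 [-0.1024314   1.54344073]] scene [[ 0.68938079 -1.67603708]
 [-0.1922083  -0.39996441]]
[6.37755819e-01 2.33667720e-01 1.53226917e-01 2.12439358e+02] [-0.15 -0.35  0.17  0.65  0.04 -0.27 -0.22 -0.06 -0.4   0.43 -0.07  0.74]
pin ang from M toward W 37.89458334939625 0.039978947101272935 mid off -6.179662013647063e-05 -0.00014916453326260906
pin ang from M toward W 38.21417013986146 0.04063067846634733 mid off 0.00016713901677316268 -0.0006438992019477634
[-0.42197983 -0.26820333  0.8660254 ] [-0.7308905  -0.46454179 -0.5       ] [ 0.53640666 -0.84395965  0.        ]
```

```bash
python3 -m crank '[{"tx":-3,"ty":-45,"tz":-15,"roll":0.6},{"tx":-6,"ty":-90,"tz":-33,"roll":0.6},{"tx":-10,"ty":-130,"tz":-60,"roll":0.6},{"tx":-13,"ty":-165,"tz":-92,"roll":0.6},{"tx":-15,"ty":-192,"tz":-130,"roll":0.6},{"tx":-17,"ty":-210,"tz":-172,"roll":0.6},{"tx":-17,"ty":-218,"tz":-209,"roll":0.6},{"tx":-17,"ty":-218,"tz":-209,"roll":0.6},{"tx":-17,"ty":-218,"tz":-209,"roll":0.6}]' 0.2 40
python3 - <<'E'
from h import *
c=snap('wrist','pics/w6.png'); c=load('pics/w6.png')
s=manip.state();print(s['tcp_pos'],s['ee_rot'],s['width'])
print(proj(c,[(.648,-.1086,.019)]))
E
```

```text
time: 4.4
tcp_pos: [0.6473, -0.1093, 0.1011]
ee_rot: [180.0, -0.0, -148.4]
wrist_force: [0.1, 0.9, 0.9]
width: 0.801
[ 0.64845339 -0.10911141  0.10302161] [-1.79889777e+02  1.30211461e-01 -1.48396541e+02] 0.7974387838501645
[[317.49017184 217.05135821]]
```

View pics/w6.png

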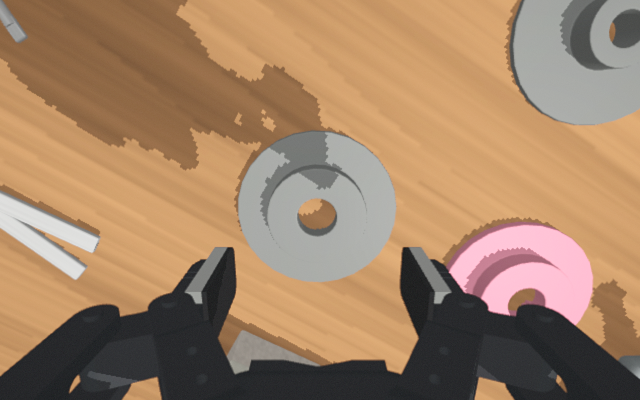

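```bash
python3 -m crank '[{"tx":0,"ty":0,"tz":-40,"roll":0},{"tx":0,"ty":0,"tz":-60,"roll":0},{"tx":0,"ty":0,"tz":-69,"roll":0},{"tx":0,"ty":0,"tz":-69,"roll":0}]' 0.2 25
python3 -m crank '[{"tx":0,"ty":0,"tz":0,"roll":0},{"tx":0,"ty":0,"tz":0,"roll":0},{"tx":0,"ty":0,"tz":0,"roll":0},{"tx":0,"ty":0,"tz":0,"roll":0}]' 1 25
python3 - <<'E'
from h import *
c=snap('wrist','pics/w7.png')
E
```

```text
time: 4.85
tcp_pos: [0.6484, -0.1088, 0.0325]
ee_rot: [-180.0, 0.0, -148.4]
wrist_force: [-0.0, -0.2, 1.2]
width: 0.801
time: 5.25
tcp_pos: [0.6494, -0.1092, 0.0343]
ee_rot: [-179.8, 0.2, -148.4]
wrist_force: [-1.1, 1.2, 6.6]
width: 0.674
```

View pics/w7.png

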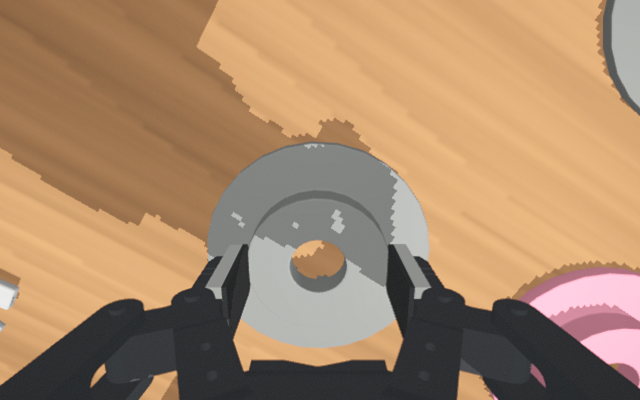

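```bash
python3 -m crank '[{"tx":0,"ty":0,"tz":10,"roll":0},{"tx":0,"ty":0,"tz":30,"roll":0},{"tx":0,"ty":0,"tz":60,"roll":0},{"tx":0,"ty":0,"tz":90,"roll":0.8}]'
python3 - <<'E'
from h import *
c=snap('wrist','pics/w8.png')
s=manip.state();print(s['tcp_pos'],s['ee_rot'],s['width'],s['wrist_force'])
E
```

```text
time: 5.7
tcp_pos: [0.6475, -0.1093, 0.1226]
ee_rot: [180.0, -0.0, -147.6]
wrist_force: [0.4, -0.4, -1.4]
width: 0.673
[ 0.64995303 -0.10980064  0.12972934] [-179.62234563    0.36546217 -147.53421816] 0.669307124690304 [ 2.22886507 -0.80830756  3.68287263]
```

View pics/w8.png

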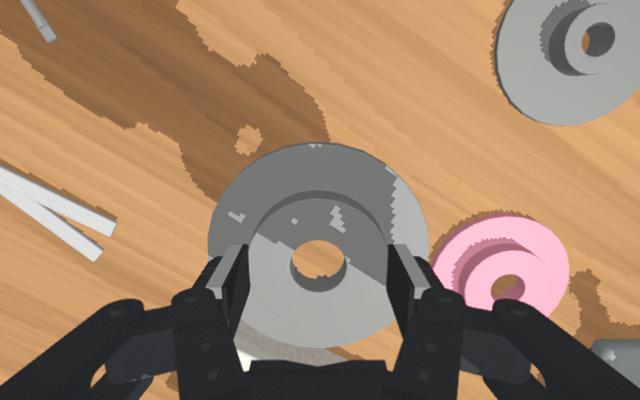

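```bash
python3 - <<'E'
from h import *
c=load('pics/w7.png')
im=c['img'][190:340,230:410]; cv2.imwrite('pics/w7b.png',cv2.resize(im,None,fx=4,fy=4,interpolation=cv2.INTER_CUBIC))
V=c['V'];o=-V[:3,:3].T@V[:3,3];print('cam',o,-V[2,:3])
P=onz(c,[(318,266),(290,266),(346,266),(318,239),(318,293)],.019);print(P)
E
```

```text
cam [ 0.58903672 -0.14568681  0.15449329] [ 0.23714482  0.14300637 -0.960891  ]
[[ 0.64840195 -0.10937755  0.019     ]
 [ 0.65450936 -0.11926913  0.019     ]
 [ 0.6422935  -0.09949298  0.019     ]
 [ 0.63811616 -0.11571548  0.019     ]
 [ 0.65915843 -0.10274961  0.019     ]]
```

View pics/w7b.png

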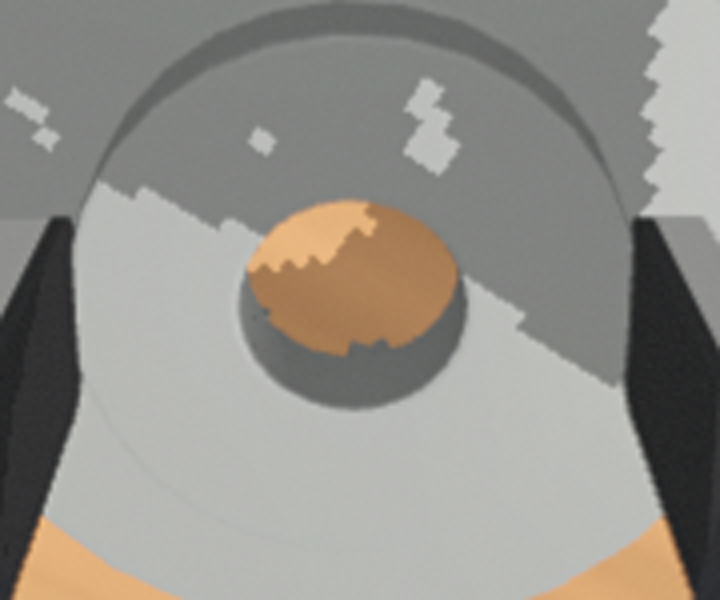

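```bash
python3 -m crank '[{"tx":-3,"ty":15,"tz":30,"roll":0},{"tx":-8,"ty":45,"tz":65,"roll":0},{"tx":-14,"ty":85,"tz":100,"roll":0},{"tx":-20,"ty":127,"tz":130,"roll":0},{"tx":-26,"ty":170,"tz":149,"roll":0},{"tx":-32,"ty":212,"tz":149,"roll":0},{"tx":-38,"ty":254,"tz":149,"roll":0},{"tx":-42,"ty":290,"tz":149,"roll":0},{"tx":-44,"ty":312,"tz":149,"roll":0},{"tx":-45,"ty":320,"tz":149,"roll":0},{"tx":-45,"ty":320,"tz":149,"roll":0},{"tx":-45,"ty":320,"tz":149,"roll":0}]'
python3 - <<'E'
from h import *
c=snap('wrist','pics/w9.png');c=load('pics/w9.png')
s=manip.state();print(s['tcp_pos'],s['ee_rot'],s['width'],s['wrist_force'])
cv2.imwrite('pics/w9z.png',cv2.resize(c['img'][190:350,220:420],None,fx=3.7,fy=3.7,interpolation=cv2.INTER_CUBIC))
print(proj(c,[(.6103,.2162,.2095),(.6378,.2337,.1532)]))
E
```

```text
time: 6.95
tcp_pos: [0.6031, 0.2096, 0.2704]
ee_rot: [-180.0, -0.0, -147.7]
wrist_force: [0.2, -0.3, -1.1]
width: 0.677
[0.60319049 0.209331   0.2704248 ] [-1.79981114e+02 -5.72594557e-03 -1.47697726e+02] 0.6756293283216019 [ 0.10847751  0.37149708 -1.35415309]
[[320.3222887  244.87560758]
 [319.78936533 254.99207799]]
```

View pics/w9z.png

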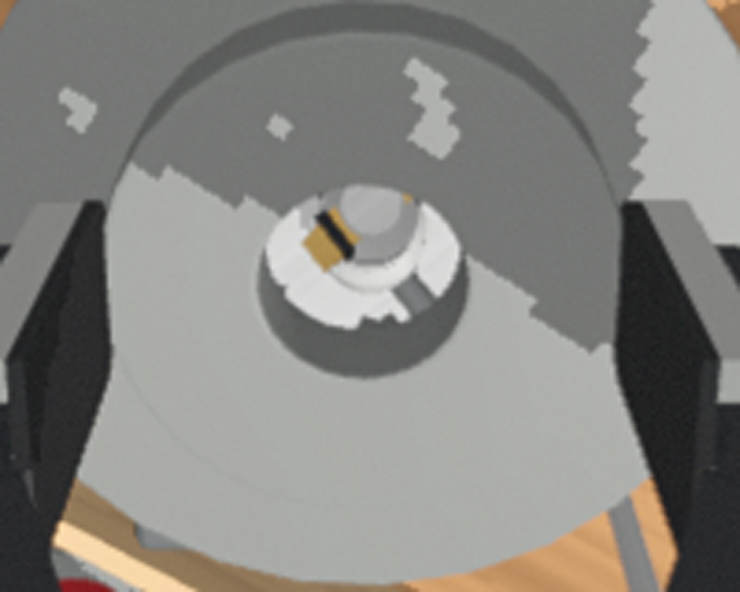

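```bash
python3 -m crank '[{"tx":-0.5,"ty":1,"tz":-9,"roll":0},{"tx":-0.5,"ty":1,"tz":-17,"roll":0},{"tx":2,"ty":2.6,"tz":-22,"roll":0},{"tx":4.4,"ty":4.1,"tz":-27,"roll":0},{"tx":6.8,"ty":5.6,"tz":-32,"roll":0},{"tx":9.2,"ty":7.2,"tz":-37,"roll":0},{"tx":11.6,"ty":8.7,"tz":-42,"roll":0},{"tx":13.6,"ty":10,"tz":-46,"roll":0},{"tx":13.6,"ty":10,"tz":-46,"roll":0}]'
python3 - <<'E'
from h import *
c=snap('wrist','pics/w10.png');c=load('pics/w10.png')
s=manip.state();print(s['tcp_pos'],s['ee_rot'],s['width'],s['wrist_force'],s['wrist_torque'])
cv2.imwrite('pics/w10z.png',cv2.resize(c['img'][150:350,220:420],None,fx=3,fy=3,interpolation=cv2.INTER_CUBIC))
E
```

```text
time: 7.9
tcp_pos: [0.6162, 0.2209, 0.2231]
ee_rot: [180.0, -0.1, -147.6]
wrist_force: [-0.1, -0.1, -1.9]
width: 0.676
[0.61626079 0.22086693 0.22353864] [ 1.79965513e+02 -7.77041501e-02 -1.47590379e+02] 0.6743214452336553 [-0.50271134 -0.39446252 -2.30501422] [-0.07684618  0.09480381  0.05528497]
```

View pics/w10z.png

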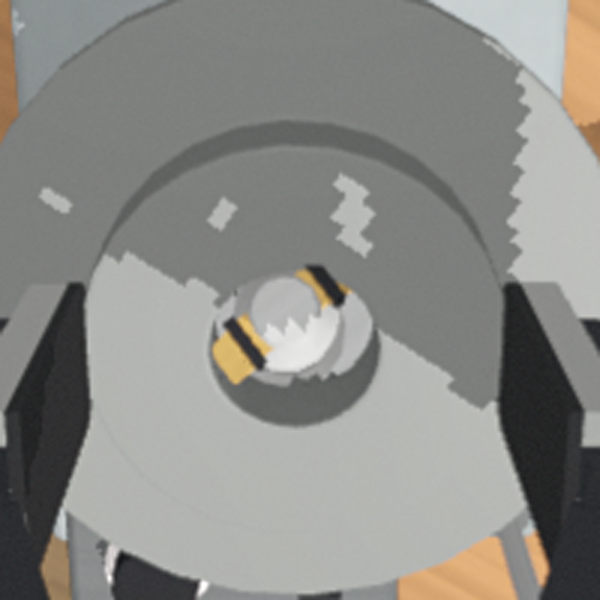

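```bash
python3 -m crank '[{"tx":-0.3,"ty":-0.2,"tz":-3,"roll":0},{"tx":-0.6,"ty":-0.4,"tz":-6,"roll":0},{"tx":-1.1,"ty":-0.7,"tz":-10,"roll":0},{"tx":-1.1,"ty":-0.7,"tz":-10,"roll":0}]'
python3 - <<'E'
from h import *
c=snap('wrist','pics/w11.png');c=load('pics/w11.png')
s=manip.state();print(s['tcp_pos'],s['ee_rot'],s['width'],s['wrist_force'],s['wrist_torque'])
cv2.imwrite('pics/w11z.png',cv2.resize(c['img'][100:360,180:440],None,fx=2.3,fy=2.3,interpolation=cv2.INTER_CUBIC))
E
```

```text
time: 8.35
tcp_pos: [0.6158, 0.2204, 0.2153]
ee_rot: [-180.0, 0.2, -147.6]
wrist_force: [3.2, 2.1, 2.9]
width: 0.672
[0.61580906 0.22037633 0.21540228] [-1.79974981e+02  1.71036574e-01 -1.47591431e+02] 0.6696118058051712 [2.36052966 2.6296725  2.67742286] [ 0.35327771 -0.34631435 -0.02107584]
```

View pics/w11z.png

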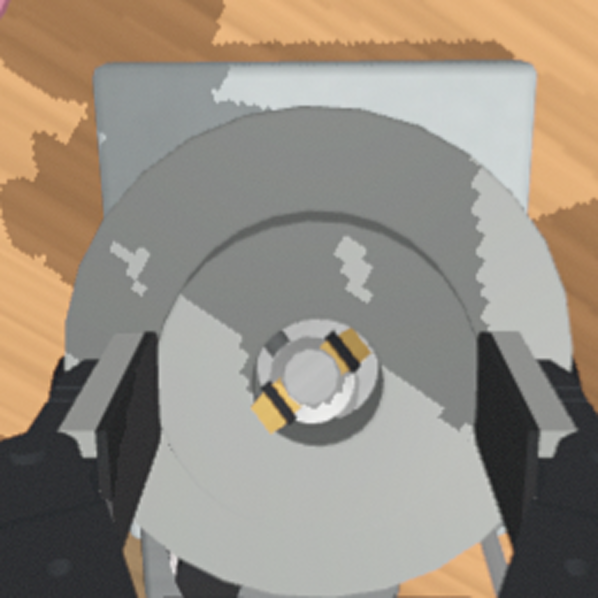

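```bash
python3 -m crank '[{"tx":0.5,"ty":0.4,"tz":-3,"roll":0},{"tx":2,"ty":1.2,"tz":-6,"roll":0},{"tx":4,"ty":2.5,"tz":-10,"roll":0},{"tx":6,"ty":3.7,"tz":-14,"roll":0},{"tx":8,"ty":5,"tz":-18,"roll":0},{"tx":8,"ty":5,"tz":-18,"roll":0}]'
python3 - <<'E'
from h import *
c=snap('wrist','pics/w12.png');c=load('pics/w12.png')
s=manip.state();print(s['tcp_pos'],s['ee_rot'],s['width'],s['wrist_force'],s['wrist_torque'])
cv2.imwrite('pics/w12z.png',cv2.resize(c['img'][100:360,180:440],None,fx=2.3,fy=2.3,interpolation=cv2.INTER_CUBIC))
E
```

```text
time: 9.0
tcp_pos: [0.6243, 0.2253, 0.1956]
ee_rot: [-180.0, 0.1, -147.6]
wrist_force: [8.1, 1.9, 0.7]
width: 0.669
[0.62436137 0.225353   0.19573783] [-1.79965116e+02  1.44373501e-01 -1.47604783e+02] 0.6698456989240599 [7.9350905  3.09873843 0.10400556] [ 0.47054303 -1.47037989  0.00808067]
```

View pics/w12z.png

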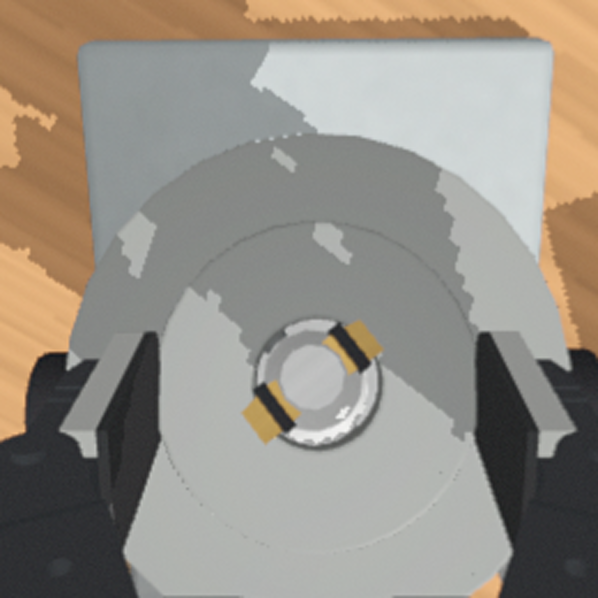

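```bash
python3 -m crank '[{"tx":2,"ty":1.4,"tz":-2,"roll":0},{"tx":4,"ty":2.5,"tz":-5,"roll":0},{"tx":6,"ty":3.8,"tz":-8.5,"roll":0},{"tx":7.2,"ty":4.6,"tz":-11,"roll":0},{"tx":8.8,"ty":5.7,"tz":-14.4,"roll":0},{"tx":8.8,"ty":5.7,"tz":-14.4,"roll":0}]'
python3 - <<'E'
from h import *
c=snap('wrist','pics/w13.png');c=load('pics/w13.png')
s=manip.state();print(s['tcp_pos'],s['ee_rot'],s['width'],s['wrist_force'],s['wrist_torque'])
cv2.imwrite('pics/w13z.png',cv2.resize(c['img'][100:360,180:440],None,fx=2.3,fy=2.3,interpolation=cv2.INTER_CUBIC))
E
```

```text
time: 9.65
tcp_pos: [0.6315, 0.2302, 0.1846]
ee_rot: [-180.0, -0.1, -147.6]
wrist_force: [-9.3, -5.9, 15.9]
width: 0.672
[0.63150223 0.23022835 0.184605  ] [-1.79979846e+02 -7.08373743e-02 -1.47596857e+02] 0.6728299509954955 [-9.95169927 -5.70324141 17.34341267] [-0.78465408  1.56515628  0.22178376]
```

View pics/w13z.png

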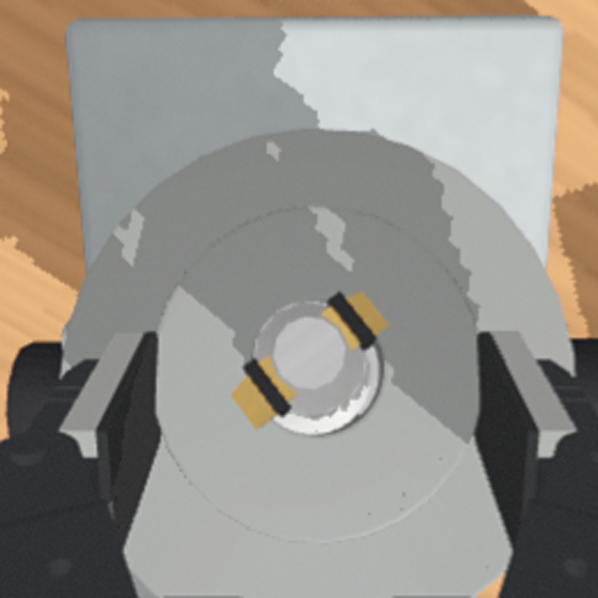

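```bash
for r in 1; do python3 -m crank '[{"tx":0,"ty":0,"tz":0,"roll":3},{"tx":0,"ty":0,"tz":0,"roll":6},{"tx":0,"ty":0,"tz":0,"roll":6}]'; python3 -m crank '[{"tx":0,"ty":0,"tz":0,"roll":-3},{"tx":0,"ty":0,"tz":0,"roll":-6},{"tx":0,"ty":0,"tz":0,"roll":-6}]';python3 -m crank '[{"tx":0,"ty":0,"tz":0,"roll":-3},{"tx":0,"ty":0,"tz":0,"roll":-6},{"tx":0,"ty":0,"tz":0,"roll":-6}]'; done
```

```text
time: 10.0
tcp_pos: [0.6319, 0.2294, 0.185]
ee_rot: [-179.9, -0.1, -141.6]
wrist_force: [-9.7, -6.9, 17.7]
width: 0.67
time: 10.3
tcp_pos: [0.6318, 0.2302, 0.1848]
ee_rot: [-180.0, -0.0, -147.7]
wrist_force: [-7.7, -5.7, 15.6]
width: 0.671
time: 10.6
tcp_pos: [0.6321, 0.2306, 0.1848]
ee_rot: [-180.0, 0.1, -153.7]
wrist_force: [-5.3, -4.4, 15.0]
width: 0.674
```

```bash
python3 - <<'E'
from h import *
c=snap('wrist','pics/w14.png');c=load('pics/w14.png')
a=cv2.resize(c['img'][100:360,180:440],None,fx=2.3,fy=2.3,interpolation=cv2.INTER_CUBIC)
cv2.imwrite('pics/w14z.png',a)
S=np.load('seat.npy');y=np.radians(S[3]);u=np.array([.5*np.cos(y),.5*np.sin(y),.866])
for n in ('w13','w14'):
    k=load(f'pics/{n}.png');V=k['V'];print(-V[:3,:3].T@V[:3,3])
    for h in (.019,.025): print(n,h,(proj(k,[S[:3]+h*u])[0]-[180,100])*2.3, 'tip',(proj(k,[S[:3]+.065*u])[0]-[180,100])*2.3)
E
```

```text
[0.5723552  0.19303651 0.30513726]
w13 0.019 [312.50457822 375.57030167] tip [310.61235968 352.72151839]
w13 0.025 [312.32472577 373.39840188] tip [310.61235968 352.72151839]
[0.56904932 0.19964494 0.30517214]
w14 0.019 [311.19304151 371.87716567] tip [289.38372415 349.36494363]
w14 0.025 [309.11979446 369.7368704 ] tip [289.38372415 349.36494363]
```

View pics/w14z.png

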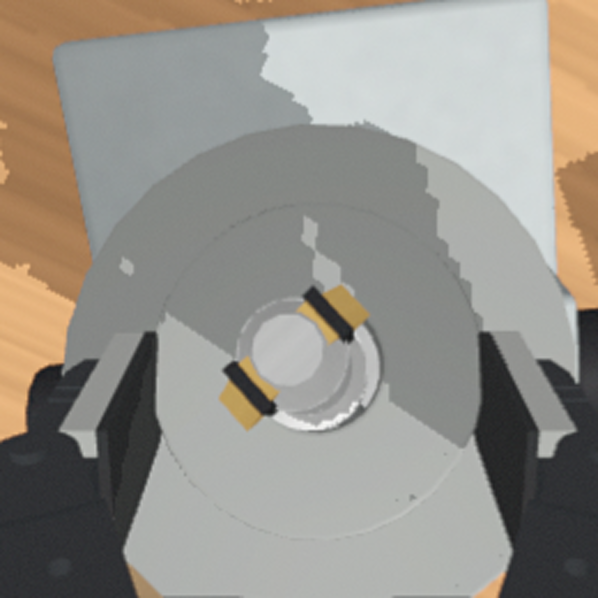

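```bash
python3 - <<'E'
from h import *
c=load('pics/w13.png')
cv2.imwrite('pics/w13y.png',cv2.resize(c['img'][180:345,235:400],None,fx=3.6,fy=3.6,interpolation=cv2.INTER_CUBIC))
E
```

```text
(no output)
```

View pics/w13y.png

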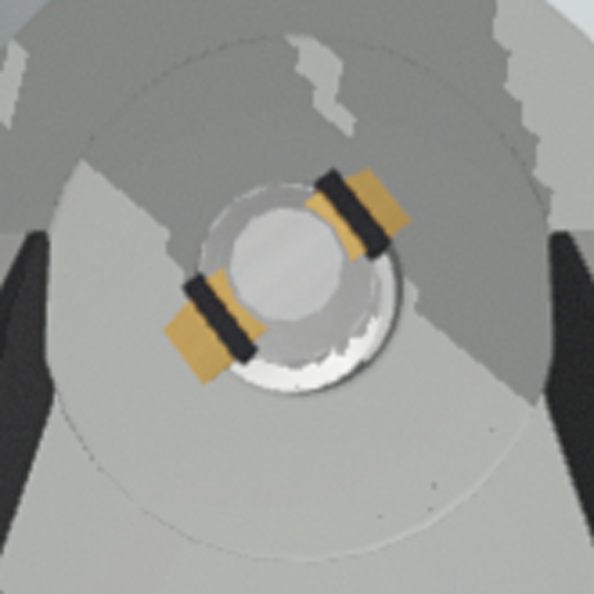

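```bash
python3 - <<'E'
from h import *
from scipy.optimize import least_squares
c=load('pics/w13.png')
S=np.load('seat.npy');y=np.radians(S[3]);u=np.array([.5*np.cos(y),.5*np.sin(y),.8660]);S0=S[:3]
L=np.array([np.cos(y),np.sin(y),0]);W=np.cross([0,0,1],L);M=np.cross(W,u)
F=lambda p:(235+(p[0]+.5)/3.6-.5,180+(p[1]+.5)/3.6-.5)
boss=[(292,38),(90,140),(50,230),(548,205),(300,558),(98,468),(450,500),(180,70)]
bore=[(280,183),(200,255),(401,290),(300,394),(380,360),(240,200)]
for h in (.013,.016,.019,.022,.025):
  out=[]
  for pts in (boss,bore):
    o,d=ray(c,[F(p) for p in pts]);P0=S0+h*u
    Q=o+d*(((P0-o)@u)/(d@u))[:,None]-P0; q=np.c_[Q@M,Q@W]
    A=np.c_[2*q,np.ones(len(q))];s=np.linalg.lstsq(A,(q**2).sum(1),rcond=None)[0]
    r=np.sqrt(s[2]+s[0]**2+s[1]**2); out.append((r*1000,s[:2]*1000,np.std(np.hypot(*(q-s[:2]).T))*1000))
  print(h,out)
E
```

```text
0.013 [(np.float64(30.802477318844602), array([ 2.39523108, -0.78380182]), np.float64(0.520776625126579)), (np.float64(12.538542013788737), array([ 2.10843447, -0.7141692 ]), np.float64(0.19424071837770468))]
0.016 [(np.float64(30.214108601477477), array([ 2.17218901, -0.78392447]), np.float64(0.5108290916282563)), (np.float64(12.299039008691361), array([ 1.8908706 , -0.71562193]), np.float64(0.1905304595842643))]
0.019 [(np.float64(29.62573988411032), array([ 1.94914694, -0.78404712]), np.float64(0.5008815581299338)), (np.float64(12.059536003593998), array([ 1.67330673, -0.71707465]), np.float64(0.1868202007907976))]
0.022 [(np.float64(29.037371166743164), array([ 1.72610487, -0.78416977]), np.float64(0.4909340246316046)), (np.float64(11.820032998496629), array([ 1.45574286, -0.71852737]), np.float64(0.18310994199735148))]
0.025 [(np.float64(28.44900244937603), array([ 1.50306279, -0.78429241]), np.float64(0.48098649113329467)), (np.float64(11.580529993399242), array([ 1.23817899, -0.7199801 ]), np.float64(0.1793996832038927))]
```

```bash
python3 -m crank '[{"tx":0,"ty":0,"tz":2,"roll":3},{"tx":0,"ty":0,"tz":4,"roll":6},{"tx":0,"ty":0,"tz":4,"roll":6}]'; python3 -m crank '[{"tx":0,"ty":0,"tz":0,"roll":0},{"tx":0,"ty":0,"tz":0,"roll":0},{"tx":0,"ty":0,"tz":0,"roll":0}]' 0.2; python3 -m crank '[{"tx":0,"ty":0,"tz":10,"roll":0},{"tx":0,"ty":0,"tz":40,"roll":0},{"tx":0,"ty":0,"tz":80,"roll":0},{"tx":15,"ty":-45,"tz":110,"roll":0},{"tx":30,"ty":-90,"tz":126,"roll":0},{"tx":33,"ty":-120,"tz":126,"roll":0},{"tx":33,"ty":-120,"tz":126,"roll":0},{"tx":33,"ty":-120,"tz":126,"roll":0}]'
python3 - <<'E'
from h import *
c=snap('wrist','pics/w15.png'); c=load('pics/w15.png')
p=proj(c,[(.63,.23,.17)])[0]; print(p)
x,y=int(p[0])-70,int(p[1])-65
print(x,y)
cv2.imwrite('pics/w15z.png',cv2.resize(c['img'][y:y+130,x:x+140],None,fx=4.5,fy=4.5,interpolation=cv2.INTER_CUBIC))
E
```

```text
time: 10.95
tcp_pos: [0.632, 0.2304, 0.1854]
ee_rot: [180.0, -0.1, -147.6]
wrist_force: [0.4, -1.9, 2.5]
width: 0.675
time: 11.25
tcp_pos: [0.6318, 0.2309, 0.1851]
ee_rot: [180.0, -0.1, -147.6]
wrist_force: [-0.1, -0.5, -0.9]
width: 0.799
time: 12.05
tcp_pos: [0.6652, 0.1102, 0.3124]
ee_rot: [180.0, 0.0, -147.7]
wrist_force: [-0.1, -0.1, 0.2]
width: 0.798
[471.06668825 231.75139557]
401 166
```

View pics/w15z.png

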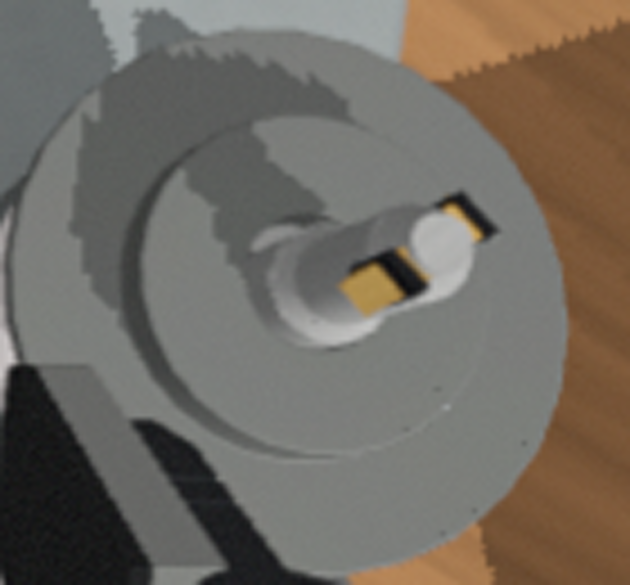

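```bash
python3 - <<'E'
from h import *
S=np.load('seat.npy');y=np.radians(S[3]);u=np.array([.5*np.cos(y),.5*np.sin(y),.8660]);S0=S[:3]
c=load('pics/w15.png')
for h in (0,.019,.025,.026,.030,.065): print(h,(proj(c,[S0+h*u])[0]-[401,166]+.5)*4.5)
# disc top rim centre at h=7, 13
L=np.array([np.cos(y),np.sin(y),0]);W=np.cross([0,0,1],L);M=np.cross(W,u)
a=np.radians(np.arange(0,360,2))
for h,r in ((.019,.03),(.025,.03),(.007,.05),(.013,.05)):
    q=(proj(c,S0+h*u+r*(np.cos(a)[:,None]*M+np.sin(a)[:,None]*W))-[401,166]+.5)*4.5
    print(h,r,q.min(0),q.max(0))
E
```

```text
0 [269.15408765 307.44877324]
0.019 [311.2749291  292.13607723]
0.025 [325.75353064 286.87415387]
0.026 [328.22665806 285.97543576]
0.03 [338.29749144 282.31601656]
0.065 [440.60286885 245.16463876]
0.019 0.03 [137.2537547  124.59790028] [486.82046508 468.78018397]
0.025 0.03 [148.00362567 116.01450694] [505.13197451 467.21900852]
0.007 0.05 [ 6.22907076 37.56760464] [565.64531615 589.90642418]
0.013 0.05 [13.87209596 27.76076039] [584.89488161 590.95609965]
```

```bash
python3 -m crank '[{"tx":-10,"ty":-22,"tz":-3,"roll":0},{"tx":-26,"ty":-55,"tz":-12,"roll":0},{"tx":-44,"ty":-93,"tz":-25,"roll":0},{"tx":-62,"ty":-131,"tz":-40,"roll":0},{"tx":-80,"ty":-169,"tz":-60,"roll":0},{"tx":-98,"ty":-207,"tz":-82,"roll":0},{"tx":-115,"ty":-243,"tz":-110,"roll":0},{"tx":-130,"ty":-276,"tz":-140,"roll":0},{"tx":-144,"ty":-306,"tz":-172,"roll":0},{"tx":-155,"ty":-330,"tz":-200,"roll":0},{"tx":-162,"ty":-343,"tz":-212,"roll":0},{"tx":-162,"ty":-343,"tz":-212,"roll":0},{"tx":-162,"ty":-343,"tz":-212,"roll":0}]'
python3 - <<'E'
from h import *
c=snap('wrist','pics/w16.png'); c=load('pics/w16.png')
s=manip.state();print(s['tcp_pos'],s['ee_rot'])
print(proj(c,[(.5034,-.232,.012)]))
im=c['img'];hsv=cv2.cvtColor(im,cv2.COLOR_BGR2HSV);m=((hsv[...,1]<45)&(hsv[...,2]>70)).astype(np.uint8)*255
m[:120]=0;m[330:]=0;m[:,:200]=0;m[:,440:]=0
cs,_=cv2.findContours(m,cv2.RETR_LIST,cv2.CHAIN_APPROX_NONE)
for k in cs:
    if 200<cv2.contourArea(k): 
        e=cv2.fitEllipse(k);print(cv2.contourArea(k),e,onz(c,[e[0]],.012))
E
```

```text
time: 13.4
tcp_pos: [0.5043, -0.2314, 0.1013]
ee_rot: [-179.9, 0.1, -147.5]
wrist_force: [0.0, -0.4, -0.3]
width: 0.796
[ 0.50467431 -0.23133561  0.10185773] [-1.79873556e+02  1.04453149e-01 -1.47512859e+02]
[[317.28191401 209.68410897]]
589.5 ((427.68768310546875, 271.7981262207031), (16.52033042907715, 62.02771759033203), 155.13876342773438) [[ 0.50070801 -0.14947667  0.012     ]]
465.0 ((209.66053771972656, 269.76220703125), (16.212892532348633, 58.01322937011719), 21.10482406616211) [[ 0.57487635 -0.26858358  0.012     ]]
911.5 ((317.1084289550781, 205.67466735839844), (31.50176429748535, 37.06863784790039), 91.13288116455078) [[ 0.50128221 -0.23347233  0.012     ]]
6962.0 ((317.04095458984375, 206.18460083007812), (93.3511734008789, 94.99510955810547), 92.31450653076172) [[ 0.5015802  -0.23333176  0.012     ]]
```

View pics/w16.png

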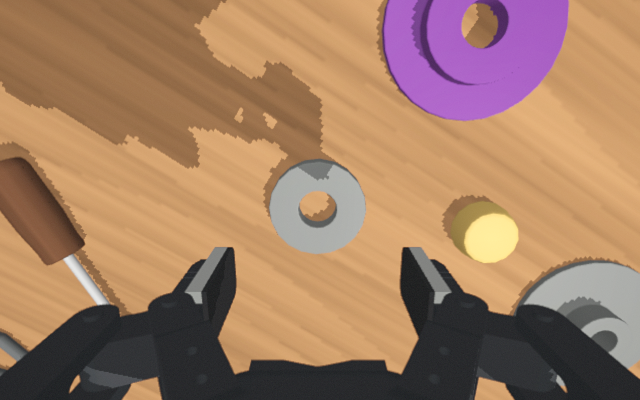

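```bash
python3 -m crank '[{"tx":-2,"ty":-1.5,"tz":-40,"roll":0},{"tx":-2,"ty":-1.5,"tz":-65,"roll":0},{"tx":-2,"ty":-1.5,"tz":-77,"roll":0},{"tx":-2,"ty":-1.5,"tz":-77,"roll":0}]'
python3 -m crank '[{"tx":0,"ty":0,"tz":0,"roll":0},{"tx":0,"ty":0,"tz":0,"roll":0},{"tx":0,"ty":0,"tz":0,"roll":0},{"tx":0,"ty":0,"tz":0,"roll":0}]' 1 25
python3 - <<'E'
from h import *
c=snap('wrist','pics/w17.png'); c=load('pics/w17.png')
E
python3 -m crank '[{"tx":0,"ty":0,"tz":10,"roll":0},{"tx":0,"ty":0,"tz":30,"roll":0},{"tx":0,"ty":0,"tz":60,"roll":0},{"tx":0,"ty":0,"tz":60,"roll":0}]'
python3 - <<'E'
from h import *
c=snap('wrist','pics/w18.png'); c=load('pics/w18.png')
cv2.imwrite('pics/w18z.png',cv2.resize(c['img'][150:380,180:460],None,fx=2.5,fy=2.5,interpolation=cv2.INTER_CUBIC))
s=manip.state();print(s['tcp_pos'],s['ee_rot'])
E
```

```text
time: 13.85
tcp_pos: [0.5014, -0.2327, 0.0225]
ee_rot: [179.9, -0.0, -147.5]
wrist_force: [-0.3, -0.5, -0.1]
width: 0.799
time: 14.25
tcp_pos: [0.5023, -0.2341, 0.0248]
ee_rot: [-179.9, 0.1, -147.6]
wrist_force: [0.6, 0.8, 6.6]
width: 0.679
time: 14.7
tcp_pos: [0.5031, -0.2349, 0.088]
ee_rot: [-179.6, 0.2, -147.6]
wrist_force: [0.1, -0.4, 1.3]
width: 0.679
[ 0.50222366 -0.23443973  0.08567374] [-1.79761376e+02  1.23215293e-01 -1.47605023e+02]
```

View pics/w18z.png

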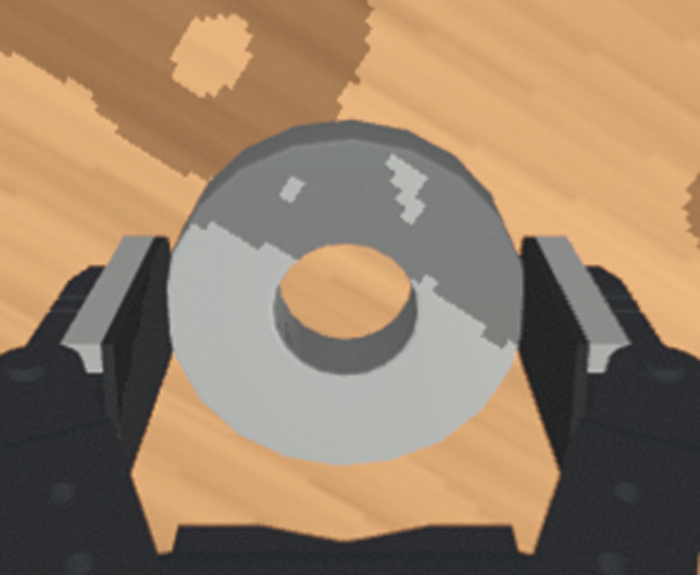

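```bash
python3 - <<'E'
from h import *
for n,z in (('w17',.012),('w18',.012+.062)):
    c=load(f'pics/{n}.png');V=c['V'];print(-V[:3,:3].T@V[:3,3])
    im=c['img'];hsv=cv2.cvtColor(im,cv2.COLOR_BGR2HSV)
    print(onz(c,[(318.6,273.8)],z))
cv2.imwrite('pics/w17z.png',cv2.resize(load('pics/w17.png')['img'][150:380,180:460],None,fx=2.5,fy=2.5,interpolation=cv2.INTER_CUBIC))
E
```

```text
[ 0.44263848 -0.27129001  0.1450374 ]
[[ 0.5030272 -0.232873   0.012    ]]
[ 0.4430379  -0.27177377  0.20817612]
[[ 0.50450214 -0.2333637   0.074     ]]
```

View pics/w17z.png

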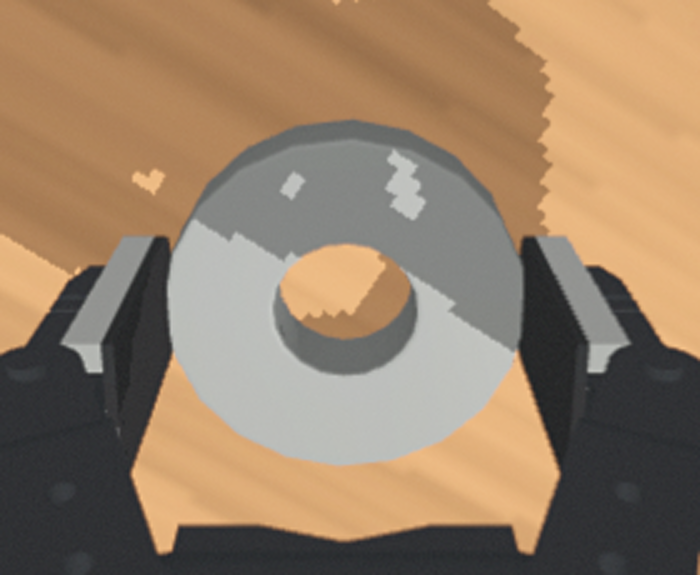

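```bash
python3 -m crank '[{"tx":4,"ty":18,"tz":20,"roll":0},{"tx":12,"ty":52,"tz":50,"roll":0},{"tx":20,"ty":92,"tz":75,"roll":0},{"tx":29,"ty":132,"tz":100,"roll":0},{"tx":38,"ty":173,"tz":125,"roll":0},{"tx":47,"ty":214,"tz":150,"roll":0},{"tx":57,"ty":255,"tz":170,"roll":0},{"tx":66,"ty":296,"tz":180,"roll":0},{"tx":75,"ty":337,"tz":180,"roll":0},{"tx":83,"ty":375,"tz":180,"roll":0},{"tx":90,"ty":405,"tz":180,"roll":0},{"tx":95,"ty":428,"tz":180,"roll":0},{"tx":98,"ty":440,"tz":180,"roll":0},{"tx":99,"ty":444,"tz":180,"roll":0},{"tx":99,"ty":444,"tz":180,"roll":0},{"tx":99,"ty":444,"tz":180,"roll":0}]'
python3 - <<'E'
from h import *
c=snap('wrist','pics/w19.png');c=load('pics/w19.png')
s=manip.state();print(s['tcp_pos'],s['ee_rot'],s['width'],s['wrist_force'])
cv2.imwrite('pics/w19z.png',cv2.resize(c['img'][190:350,220:420],None,fx=3.7,fy=3.7,interpolation=cv2.INTER_CUBIC))
print((proj(c,[(.6103,.2162,.2095),(.6378,.2337,.1532)])-[220,190])*3.7)
E
```

```text
time: 16.35
tcp_pos: [0.6002, 0.2092, 0.2629]
ee_rot: [-180.0, -0.0, -147.7]
wrist_force: [0.4, -0.5, -1.3]
width: 0.68
[0.60022036 0.20911343 0.26307572] [-1.79994873e+02 -1.55620029e-03 -1.47678657e+02] 0.6780283169168774 [ 0.29463879  0.28392587 -0.16935582]
[[363.10867354 242.05561031]
 [363.03220595 270.7982869 ]]
```

View pics/w19z.png

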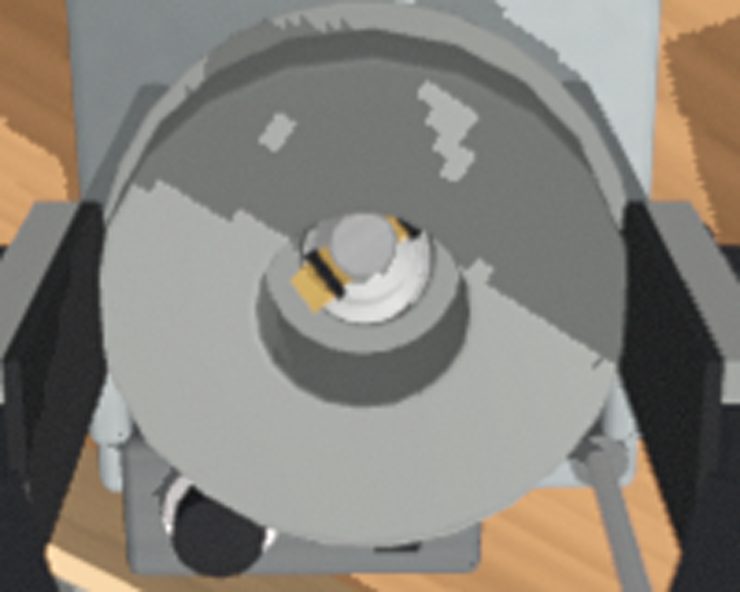

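```bash
python3 -m crank '[{"tx":0,"ty":0,"tz":-8,"roll":0},{"tx":0,"ty":0,"tz":-16,"roll":0},{"tx":2.4,"ty":1.5,"tz":-21,"roll":0},{"tx":4.9,"ty":3.1,"tz":-26,"roll":0},{"tx":7.3,"ty":4.7,"tz":-31,"roll":0},{"tx":9.8,"ty":6.2,"tz":-36,"roll":0},{"tx":12.2,"ty":7.8,"tz":-41,"roll":0},{"tx":13.2,"ty":8.4,"tz":-44,"roll":0},{"tx":13.2,"ty":8.4,"tz":-48.5,"roll":0},{"tx":13.2,"ty":8.4,"tz":-48.5,"roll":0}]'
python3 -m crank '[{"tx":2,"ty":1.2,"tz":-4,"roll":0},{"tx":4,"ty":2.5,"tz":-8,"roll":0},{"tx":6,"ty":3.8,"tz":-12,"roll":0},{"tx":7.8,"ty":5,"tz":-16,"roll":0},{"tx":7.8,"ty":5,"tz":-16,"roll":0}]'
python3 - <<'E'
from h import *
c=snap('wrist','pics/w20.png');c=load('pics/w20.png')
s=manip.state();print(s['tcp_pos'],s['ee_rot'],s['width'],s['wrist_force'])
cv2.imwrite('pics/w20z.png',cv2.resize(c['img'][100:360,180:440],None,fx=2.3,fy=2.3,interpolation=cv2.INTER_CUBIC))
E
```

```text
time: 17.4
tcp_pos: [0.6141, 0.2192, 0.2144]
ee_rot: [-180.0, 0.2, -147.6]
wrist_force: [6.5, 3.6, -0.7]
width: 0.681
time: 17.9
tcp_pos: [0.6213, 0.2235, 0.1985]
ee_rot: [-180.0, 0.0, -147.6]
wrist_force: [0.8, -1.2, 4.2]
width: 0.681
[0.62133072 0.2235247  0.19868986] [-1.79979695e+02  2.63046698e-02 -1.47613492e+02] 0.6835763410232109 [ 1.11210905 -1.16669092  3.71117316]
```

View pics/w20z.png

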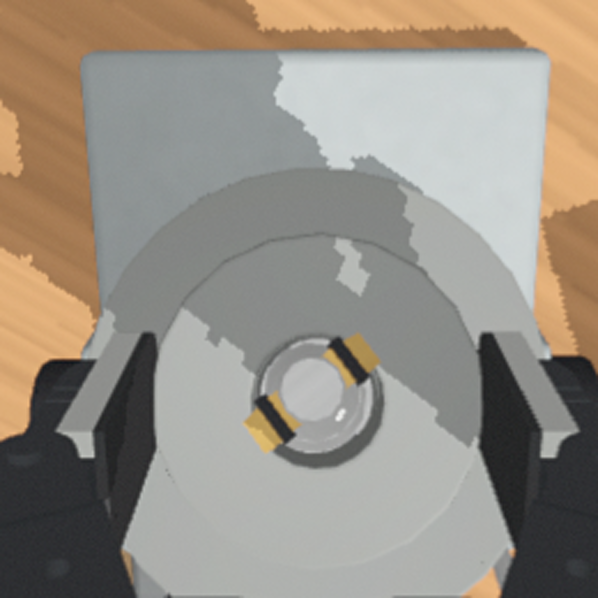

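```bash
python3 -m crank '[{"tx":1.5,"ty":0.9,"tz":-3,"roll":0},{"tx":3,"ty":1.8,"tz":-6,"roll":0},{"tx":4.4,"ty":2.8,"tz":-9,"roll":0},{"tx":4.4,"ty":2.8,"tz":-9,"roll":0},{"tx":4.4,"ty":2.8,"tz":-9,"roll":0}]'
python3 - <<'E'
from h import *
c=snap('wrist','pics/w21.png');c=load('pics/w21.png')
s=manip.state();print(s['tcp_pos'],s['ee_rot'],s['width'],s['wrist_force'])
cv2.imwrite('pics/w21z.png',cv2.resize(c['img'][100:360,180:440],None,fx=2.3,fy=2.3,interpolation=cv2.INTER_CUBIC))
E
```

```text
time: 18.45
tcp_pos: [0.6246, 0.2255, 0.191]
ee_rot: [-180.0, -0.2, -147.6]
wrist_force: [-10.4, -6.5, 13.1]
width: 0.683
[0.62462085 0.22547286 0.19101027] [-1.79975920e+02 -1.70709154e-01 -1.47644235e+02] 0.677412401704299 [-10.83772616  -7.03972694  13.22079555]
```

View pics/w21z.png

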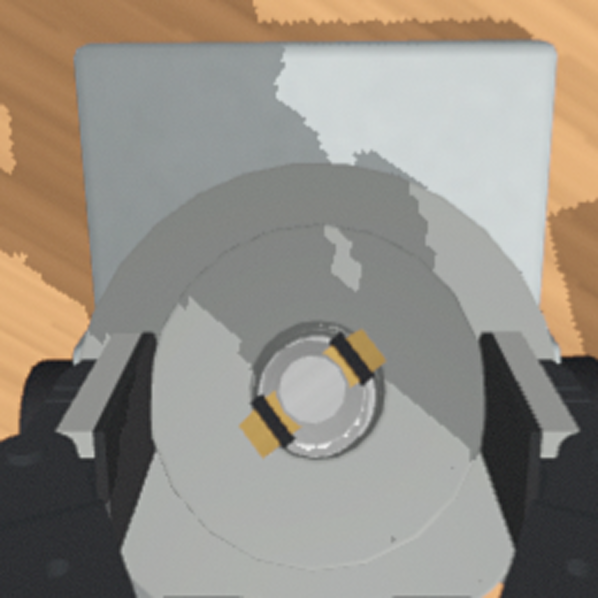

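```bash
python3 -m crank '[{"tx":0,"ty":0,"tz":1.5,"roll":0},{"tx":0,"ty":0,"tz":1.5,"roll":0},{"tx":0,"ty":0,"tz":1.5,"roll":0},{"tx":0,"ty":0,"tz":1.5,"roll":0}]' 0.2; python3 -m crank '[{"tx":0,"ty":0,"tz":10,"roll":0},{"tx":0,"ty":0,"tz":40,"roll":0},{"tx":0,"ty":0,"tz":80,"roll":0},{"tx":15,"ty":-45,"tz":110,"roll":0},{"tx":30,"ty":-90,"tz":121,"roll":0},{"tx":40,"ty":-116,"tz":121,"roll":0},{"tx":40,"ty":-116,"tz":121,"roll":0},{"tx":40,"ty":-116,"tz":121,"roll":0}]'
python3 - <<'E'
from h import *
c=snap('wrist','pics/w22.png'); c=load('pics/w22.png')
x,y=401,166
cv2.imwrite('pics/w22z.png',cv2.resize(c['img'][y:y+130,x:x+140],None,fx=4.5,fy=4.5,interpolation=cv2.INTER_CUBIC))
S=np.load('seat.npy');y=np.radians(S[3]);u=np.array([.5*np.cos(y),.5*np.sin(y),.8660]);S0=S[:3]
L=np.array([np.cos(y),np.sin(y),0]);W=np.cross([0,0,1],L);M=np.cross(W,u)
a=np.radians(np.arange(0,360,2))
for h,r in ((.031,.03),(.019,.03),(.025,.03),(.037,.03),(.007,.05)):
    q=(proj(c,S0+h*u+r*(np.cos(a)[:,None]*M+np.sin(a)[:,None]*W))-[401,166]+.5)*4.5
    print(h,r,q.min(0),q.max(0))
print((proj(c,[S0+.065*u])-[401,166]+.5)*4.5)
E
```

```text
time: 18.9
tcp_pos: [0.6253, 0.2266, 0.19]
ee_rot: [180.0, -0.1, -147.6]
wrist_force: [0.3, -0.6, 0.3]
width: 0.802
time: 19.7
tcp_pos: [0.6656, 0.1101, 0.3121]
ee_rot: [180.0, 0.0, -147.7]
wrist_force: [-0.4, 0.2, 0.6]
width: 0.804
0.031 0.03 [161.73871496 106.24742913] [527.21448267 465.17517413]
0.019 0.03 [139.62095612 123.84944856] [489.5994173  468.40944887]
0.025 0.03 [150.4456724  115.23042898] [508.00392167 466.82721726]
0.037 0.03 [173.5311998   96.87682275] [547.28544468 463.44858266]
0.007 0.05 [ 8.32822648 36.7914962 ] [568.37726583 589.71935286]
[[443.95019536 244.31936313]]
```

View pics/w22z.png

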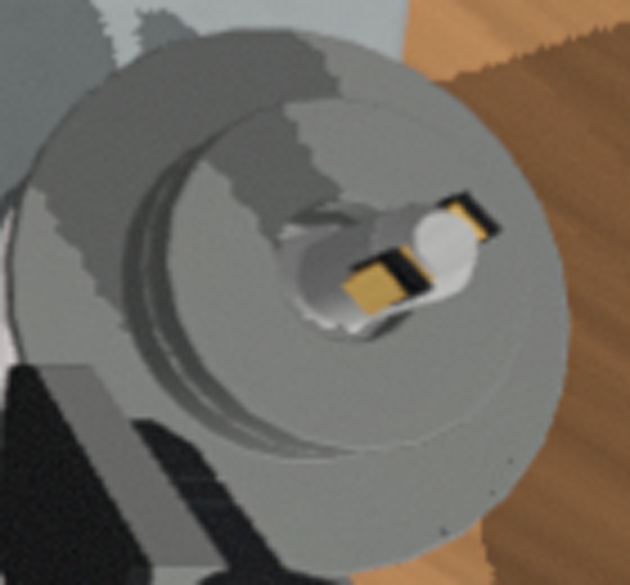

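```bash
python3 -m crank '[{"tx":-18,"ty":-14,"tz":-5,"roll":0},{"tx":-45,"ty":-34,"tz":-20,"roll":0},{"tx":-74,"ty":-55,"tz":-45,"roll":0},{"tx":-102,"ty":-76,"tz":-75,"roll":0},{"tx":-128,"ty":-95,"tz":-110,"roll":0},{"tx":-152,"ty":-113,"tz":-145,"roll":0},{"tx":-172,"ty":-127,"tz":-175,"roll":0},{"tx":-188,"ty":-139,"tz":-202,"roll":0},{"tx":-188,"ty":-139,"tz":-202,"roll":0},{"tx":-188,"ty":-139,"tz":-202,"roll":0}]' 0.42
python3 - <<'E'
from h import *
c=snap('wrist','pics/w23.png'); c=load('pics/w23.png')
s=manip.state();print(s['tcp_pos'],s['ee_rot'])
print(proj(c,[(.478,-.028,.02)]))
E
```

```text
time: 20.75
tcp_pos: [0.478, -0.0276, 0.1108]
ee_rot: [-180.0, 0.1, -147.5]
wrist_force: [0.6, 0.0, 1.2]
width: 0.581
[ 0.47884145 -0.02759835  0.11167701] [-1.79914924e+02  1.39207423e-01 -1.47525386e+02]
[[316.52485817 210.4495763 ]]
```

View pics/w23.png

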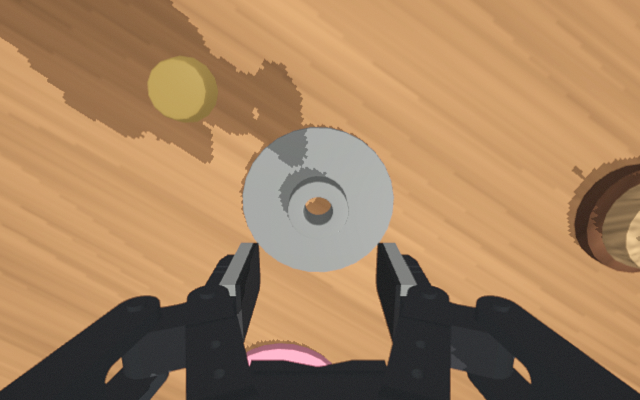

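```bash
python3 -m crank '[{"tx":-0.8,"ty":0,"tz":-40,"roll":0},{"tx":-0.8,"ty":0,"tz":-65,"roll":0},{"tx":-0.8,"ty":0,"tz":-76.5,"roll":0},{"tx":-0.8,"ty":0,"tz":-76.5,"roll":0}]'
python3 -m crank '[{"tx":0,"ty":0,"tz":0,"roll":0},{"tx":0,"ty":0,"tz":0,"roll":0},{"tx":0,"ty":0,"tz":0,"roll":0},{"tx":0,"ty":0,"tz":0,"roll":0}]' 1 35
python3 - <<'E'
from h import *
c=snap('wrist','pics/w24.png'); c=load('pics/w24.png')
cv2.imwrite('pics/w24z.png',cv2.resize(c['img'][170:370,200:440],None,fx=3,fy=3,interpolation=cv2.INTER_CUBIC))
E
```

```text
time: 21.2
tcp_pos: [0.4771, -0.0279, 0.0333]
ee_rot: [180.0, -0.0, -147.5]
wrist_force: [0.2, 0.6, -0.4]
width: 0.581
time: 21.6
tcp_pos: [0.4782, -0.0285, 0.0354]
ee_rot: [-179.9, 0.2, -147.6]
wrist_force: [-0.0, 0.6, 5.7]
width: 0.415
```

View pics/w24z.png

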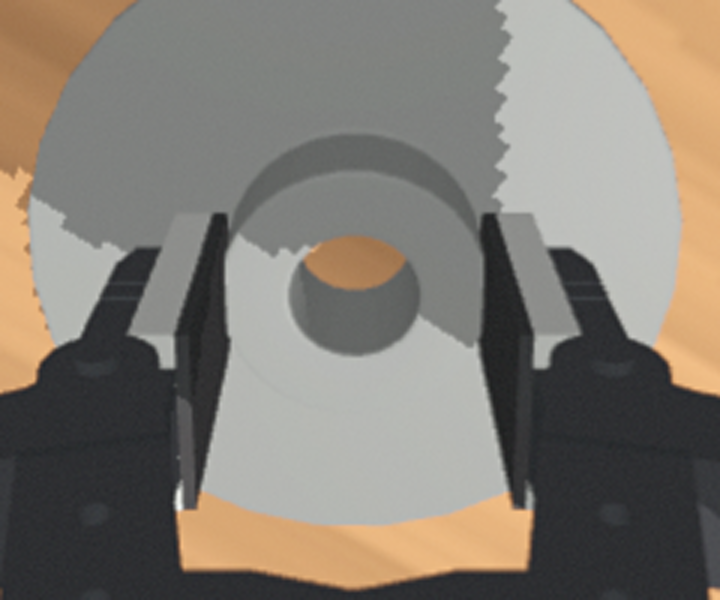

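```bash
python3 -m crank '[{"tx":0,"ty":0,"tz":10,"roll":0},{"tx":0,"ty":0,"tz":35,"roll":0},{"tx":6,"ty":12,"tz":70,"roll":0},{"tx":18,"ty":38,"tz":105,"roll":0},{"tx":32,"ty":68,"tz":140,"roll":0},{"tx":47,"ty":100,"tz":170,"roll":0},{"tx":63,"ty":134,"tz":200,"roll":0},{"tx":79,"ty":168,"tz":223,"roll":0},{"tx":94,"ty":200,"tz":223,"roll":0},{"tx":105,"ty":222,"tz":223,"roll":0},{"tx":109,"ty":230,"tz":223,"roll":0},{"tx":109,"ty":230,"tz":223,"roll":0},{"tx":109,"ty":230,"tz":223,"roll":0}]'
python3 - <<'E'
from h import *
c=snap('wrist','pics/w25.png'); c=load('pics/w25.png')
s=manip.state();print(s['tcp_pos'],s['ee_rot'],s['wrist_force'])
S=np.load('seat.npy');y=np.radians(S[3]);u=np.array([.5*np.cos(y),.5*np.sin(y),.8660]);L=np.array([np.cos(y),np.sin(y),0]);W=np.cross([0,0,1],L)
d=s['tcp_pos']-(S[:3]+.065*u);print('l,w,z',d@L,d@W,d[2]);print(S[:3]+.065*u)
V=c['V'];o=-V[:3,:3].T@V[:3,3]; print('cam-tcp',(o-s['tcp_pos'])@L,(o-s['tcp_pos'])@W)
E
```

```text
time: 22.95
tcp_pos: [0.5855, 0.2005, 0.2565]
ee_rot: [-180.0, -0.0, -147.6]
wrist_force: [0.3, -0.3, -1.1]
width: 0.421
[0.58549614 0.20031366 0.25663564] [-1.79992520e+02 -2.06876963e-02 -1.47664952e+02] [ 0.39508923  0.36471657 -1.24138718]
l,w,z 0.029496399942768287 0.00011703980772647022 0.04711871889769373
[0.61032713 0.2162345  0.20951692]
cam-tcp 0.06986137010662695 -0.0005597788026032616
```

View pics/w25.png

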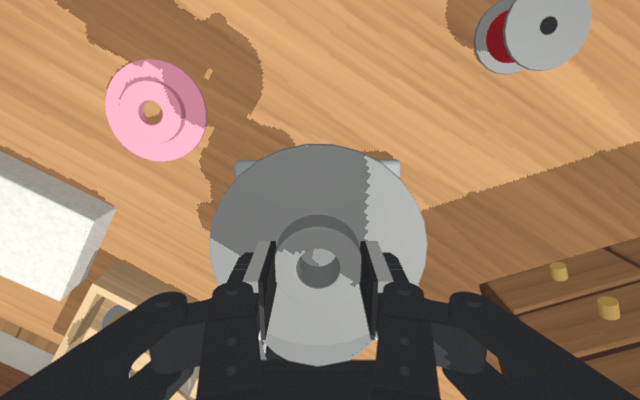

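```bash
python3 -m crank '[{"tx":0,"ty":0,"tz":-6,"roll":0},{"tx":0,"ty":0,"tz":-11,"roll":0},{"tx":-0.5,"ty":-0.3,"tz":-15,"roll":0},{"tx":-1,"ty":-0.6,"tz":-19,"roll":0},{"tx":-1.5,"ty":-0.9,"tz":-23,"roll":0},{"tx":-2,"ty":-1.2,"tz":-27,"roll":0},{"tx":-2.3,"ty":-1.4,"tz":-30,"roll":0},{"tx":-2.3,"ty":-1.4,"tz":-30.5,"roll":0},{"tx":-2.3,"ty":-1.4,"tz":-30.5,"roll":0}]'
python3 - <<'E'
from h import *
c=snap('wrist','pics/w26.png'); c=load('pics/w26.png')
s=manip.state();print(s['tcp_pos'],s['ee_rot'],s['wrist_force'],s['wrist_torque'])
E
```

```text
time: 23.9
tcp_pos: [0.5836, 0.1999, 0.2264]
ee_rot: [-180.0, 0.1, -147.6]
wrist_force: [-3.3, -2.8, 5.3]
width: 0.416
[0.58356165 0.19985911 0.22643258] [-1.79972759e+02  4.82128039e-02 -1.47613443e+02] [-1.97628768 -2.67829567  5.76302171] [-0.26597283  0.29183578 -0.02081685]
```

View pics/w26.png

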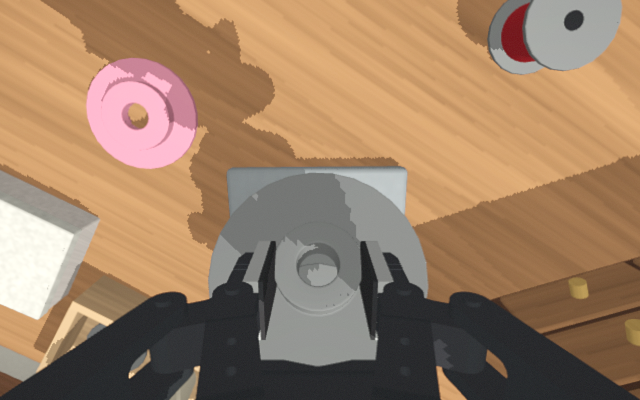

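```bash
python3 -m crank '[{"tx":-1,"ty":-0.6,"tz":2,"roll":0},{"tx":-2,"ty":-1.3,"tz":4.5,"roll":0},{"tx":4.5,"ty":3,"tz":10,"roll":0},{"tx":11,"ty":7,"tz":15,"roll":0},{"tx":17.1,"ty":10.9,"tz":20,"roll":0},{"tx":17.1,"ty":10.9,"tz":20,"roll":0},{"tx":17.1,"ty":10.9,"tz":20,"roll":0}]'
python3 - <<'E'
from h import *
c=snap('wrist','pics/w27.png'); c=load('pics/w27.png')
s=manip.state();print(s['tcp_pos'],s['ee_rot'],s['wrist_force'],s['wrist_torque'])
cv2.imwrite('pics/w27z.png',cv2.resize(c['img'][170:370,200:440],None,fx=3,fy=3,interpolation=cv2.INTER_CUBIC))
S=np.load('seat.npy');y=np.radians(S[3]);u=np.array([.5*np.cos(y),.5*np.sin(y),.8660])
print((proj(c,[S[:3]+.065*u,S[:3]+.031*u])-[200,170])*3)
E
```

```text
time: 24.65
tcp_pos: [0.6003, 0.211, 0.2451]
ee_rot: [180.0, -0.1, -147.6]
wrist_force: [-0.2, -0.2, -0.8]
width: 0.418
[0.6002091  0.21087683 0.2451106 ] [ 1.79969873e+02 -6.54791637e-02 -1.47597308e+02] [ 0.04620793 -0.51725602  0.01674957] [-0.03333091 -0.06043822 -0.00537879]
[[345.11003588 298.87253341]
 [346.29109271 306.92947129]]
```

View pics/w27z.png

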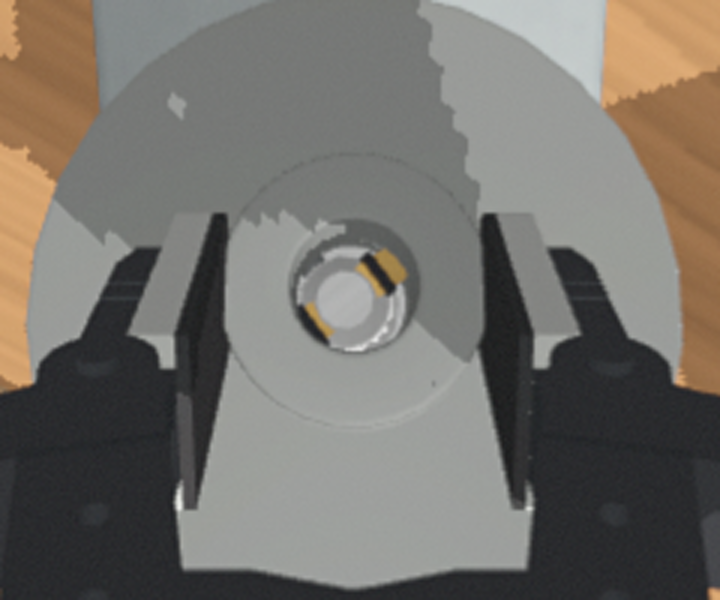

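```bash
python3 - <<'E'
from h import *
c=load('pics/w27.png')
S=np.load('seat.npy');y=np.radians(S[3]);u=np.array([.5*np.cos(y),.5*np.sin(y),.8660]);S0=S[:3]
L=np.array([np.cos(y),np.sin(y),0]);W=np.cross([0,0,1],L);M=np.cross(W,u)
for name,px in (('bore',(355,286.5)),('hub',(355,291))):
  for h in (.085,.091,.095):
    o,d=ray(c,[(200+(px[0]+.5)/3-.5,170+(px[1]+.5)/3-.5)]);P0=S0+h*u
    Q=o+d[0]*(((P0-o)@u)/(d[0]@u))-P0; print(name,h,'M',Q@M*1000,'W',Q@W*1000)
# rad check
for h in (.085,.091,.095):
    pts=[(290,286),(420,286),(355,220),(355,353)]
    o,d=ray(c,[(200+(p[0]+.5)/3-.5,170+(p[1]+.5)/3-.5) for p in pts]);P0=S0+h*u
    Q=o+d*(((P0-o)@u)/(d@u))[:,None]; print(h,np.linalg.norm(Q[0]-Q[1])*1000,np.linalg.norm(Q[2]-Q[3])*1000)
E
```

```text
bore 0.085 M 0.9744287314064148 W -1.3913248943077818
bore 0.091 M 0.6383186152497099 W -1.3828243920767518
bore 0.095 M 0.41424520447853735 W -1.3771573905893868
hub 0.085 M 0.3482409317895231 W -1.390867440428715
hub 0.091 M 0.03624867005467435 W -1.382384557202832
hub 0.095 M -0.1717461711019591 W -1.3767293017188784
0.085 18.435418474894462 18.530321088949837
0.091 17.725371522119087 17.816618926936187
0.095 17.25200688693551 17.340817485593725
```

```bash
python3 -m crank '[{"tx":0.8,"ty":-1.2,"tz":0,"roll":0},{"tx":2.4,"ty":-0.1,"tz":-3.5,"roll":0},{"tx":4.1,"ty":0.9,"tz":-7,"roll":0},{"tx":5.8,"ty":2,"tz":-10.5,"roll":0},{"tx":7.5,"ty":3.1,"tz":-14,"roll":0},{"tx":7.5,"ty":3.1,"tz":-14,"roll":0}]' 1 90
python3 - <<'E'
from h import *
c=snap('wrist','pics/w28.png'); c=load('pics/w28.png')
s=manip.state();print(s['tcp_pos'],s['ee_rot'],s['wrist_force'],s['wrist_torque'],s['width'])
cv2.imwrite('pics/w28z.png',cv2.resize(c['img'][170:370,200:440],None,fx=3,fy=3,interpolation=cv2.INTER_CUBIC))
E
```

```text
time: 25.3
tcp_pos: [0.608, 0.2142, 0.232]
ee_rot: [180.0, 0.0, -147.6]
wrist_force: [-0.5, 0.3, 0.4]
width: 0.388
[0.60805359 0.21427046 0.23186503] [ 1.79980240e+02  9.40231544e-03 -1.47588648e+02] [-1.40502991  0.59293727  0.37549653] [-0.0329291   0.13276687  0.00123721] 0.3950063519967477
```

View pics/w28z.png

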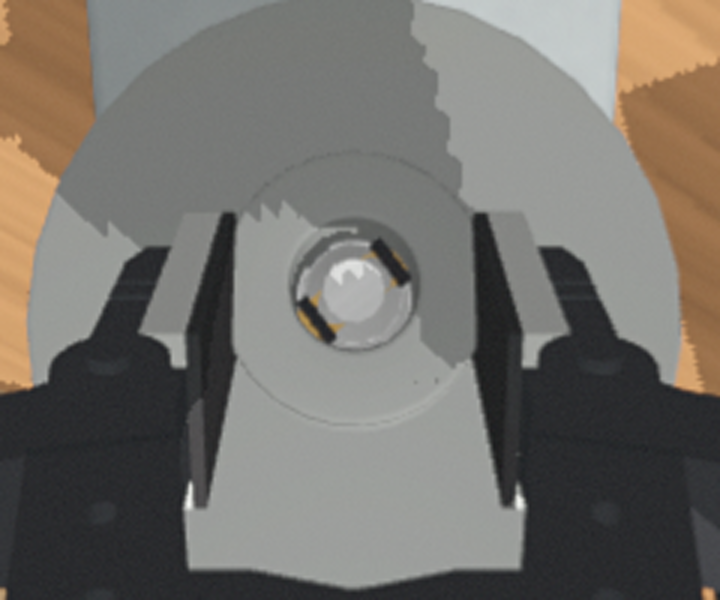

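```bash
python3 -m crank '[{"tx":1.3,"ty":0.8,"tz":-2.6,"roll":0},{"tx":2.5,"ty":1.6,"tz":-5.2,"roll":0},{"tx":3.8,"ty":2.4,"tz":-7.8,"roll":0},{"tx":5.1,"ty":3.2,"tz":-10.4,"roll":0},{"tx":5.1,"ty":3.2,"tz":-10.4,"roll":0}]'
python3 -c "
from plant import manip
s=manip.state();print(s['tcp_pos'],s['wrist_force'],s['wrist_torque'],s['width'])"
```

```text
time: 25.85
tcp_pos: [0.6135, 0.2177, 0.2208]
ee_rot: [180.0, 0.0, -147.6]
wrist_force: [3.0, 2.5, 1.0]
width: 0.394
[0.6134781  0.2177141  0.22075317] [3.02087289 2.51538321 1.01267702] [ 0.29398408 -0.20528734  0.03487297] 0.39431545114499994
```

```bash
python3 -m crank '[{"tx":1.3,"ty":0.8,"tz":-2.6,"roll":0},{"tx":2.5,"ty":1.6,"tz":-5.2,"roll":0},{"tx":3.8,"ty":2.4,"tz":-7.8,"roll":0},{"tx":5.1,"ty":3.2,"tz":-10.4,"roll":0},{"tx":5.8,"ty":3.7,"tz":-12,"roll":0},{"tx":5.8,"ty":3.7,"tz":-12,"roll":0}]'
python3 - <<'E'
from h import *
c=snap('wrist','pics/w29.png'); c=load('pics/w29.png')
s=manip.state();print(s['tcp_pos'],s['ee_rot'],s['wrist_force'],s['wrist_torque'],s['width'])
cv2.imwrite('pics/w29z.png',cv2.resize(c['img'][170:370,200:440],None,fx=3,fy=3,interpolation=cv2.INTER_CUBIC))
E
```

```text
time: 26.45
tcp_pos: [0.6176, 0.2199, 0.2139]
ee_rot: [-180.0, -0.1, -147.6]
wrist_force: [-20.0, -10.2, 23.0]
width: 0.388
[0.61757429 0.21988875 0.21393496] [-1.79966029e+02 -1.32034208e-01 -1.47627137e+02] [-18.9187274   -9.35937959  24.47727982] [-1.40647361  3.46785652  0.12344514] 0.3935138996657235
```

View pics/w29z.png

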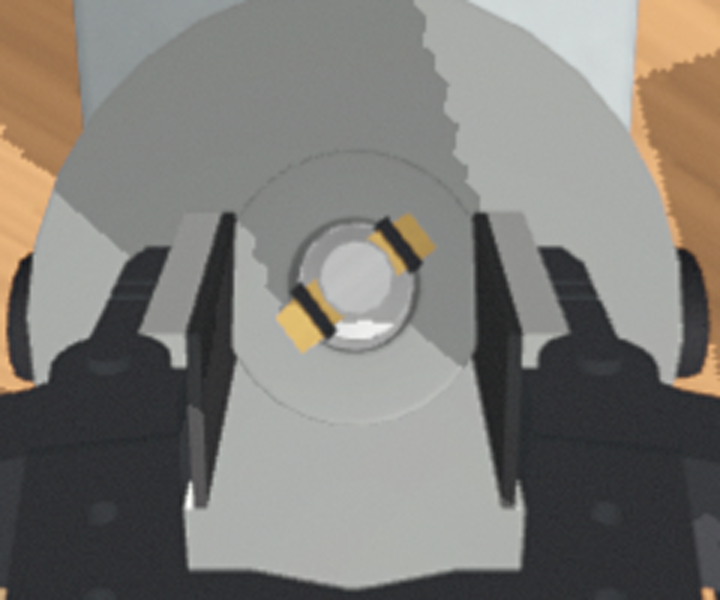

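```bash
python3 -m crank '[{"tx":-1,"ty":-0.6,"tz":2,"roll":0},{"tx":-1,"ty":-0.6,"tz":2.2,"roll":0},{"tx":-1,"ty":-0.6,"tz":2.2,"roll":0}]'; python3 -m crank '[{"tx":0,"ty":0,"tz":0,"roll":0},{"tx":0,"ty":0,"tz":0,"roll":0},{"tx":0,"ty":0,"tz":0,"roll":0},{"tx":0,"ty":0,"tz":0,"roll":0}]' 0.4 30; python3 -m crank '[{"tx":0,"ty":0,"tz":10,"roll":0},{"tx":0,"ty":0,"tz":40,"roll":0},{"tx":0,"ty":0,"tz":70,"roll":0},{"tx":15,"ty":-40,"tz":98,"roll":0},{"tx":30,"ty":-80,"tz":98,"roll":0},{"tx":46,"ty":-109,"tz":98,"roll":0},{"tx":46,"ty":-109,"tz":98,"roll":0},{"tx":46,"ty":-109,"tz":98,"roll":0}]'
python3 - <<'E'
from h import *
c=snap('wrist','pics/w30.png'); c=load('pics/w30.png')
s=manip.state();print(s['tcp_pos'],s['width'])
x,y0=401,166
cv2.imwrite('pics/w30z.png',cv2.resize(c['img'][y0:y0+130,x:x+140],None,fx=4.5,fy=4.5,interpolation=cv2.INTER_CUBIC))
S=np.load('seat.npy');y=np.radians(S[3]);u=np.array([.5*np.cos(y),.5*np.sin(y),.8660]);S0=S[:3]
L=np.array([np.cos(y),np.sin(y),0]);W=np.cross([0,0,1],L);M=np.cross(W,u)
a=np.radians(np.arange(0,360,2))
for h,r in ((.051,.019),(.055,.019),(.036,.05),(.040,.05)):
    q=(proj(c,S0+h*u+r*(np.cos(a)[:,None]*M+np.sin(a)[:,None]*W))-[401,166]+.5)*4.5
    print(h,r,q.min(0),q.max(0))
print((proj(c,[S0+.065*u])-[401,166]+.5)*4.5)
E
```

```text
time: 26.8
tcp_pos: [0.6174, 0.2198, 0.214]
ee_rot: [-180.0, -0.0, -147.6]
wrist_force: [-9.2, -4.5, 13.2]
width: 0.393
time: 27.2
tcp_pos: [0.6179, 0.2204, 0.2109]
ee_rot: [180.0, -0.1, -147.6]
wrist_force: [0.5, -0.9, -0.2]
width: 0.597
time: 28.0
tcp_pos: [0.6641, 0.111, 0.3099]
ee_rot: [180.0, 0.0, -147.7]
wrist_force: [-0.5, 0.6, -0.5]
width: 0.601
[0.66380877 0.11189803 0.31000655] 0.5989255840983437
0.051 0.019 [269.62828375 149.80621029] [521.37782089 396.22136273]
0.055 0.019 [279.83692298 143.68472368] [535.70474118 393.86907621]
0.036 0.05 [42.10722515 -7.34191385] [667.75329276 607.84924783]
0.04 0.05 [ 48.30569304 -15.22271865] [683.6166897 608.9082771]
[[439.71494319 254.96080497]]
```

View pics/w30z.png

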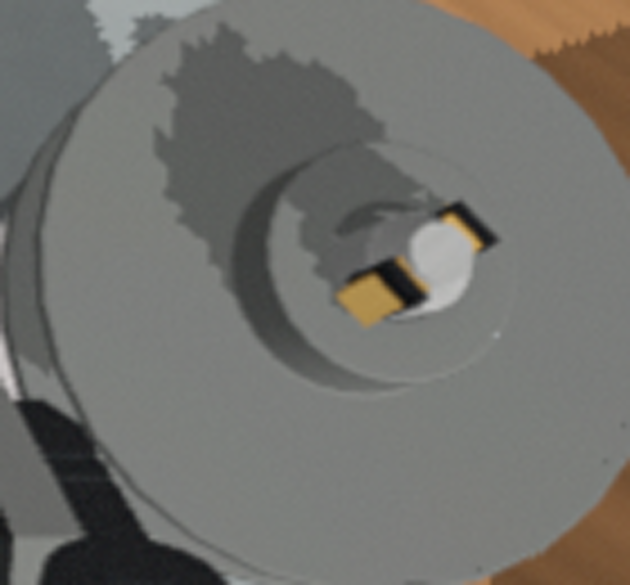

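```bash
python3 -m crank '[{"tx":-20,"ty":-30,"tz":20,"roll":0},{"tx":-40,"ty":-60,"tz":20,"roll":0},{"tx":-60,"ty":-90,"tz":20,"roll":0},{"tx":-60,"ty":-90,"tz":20,"roll":0},{"tx":-60,"ty":-90,"tz":20,"roll":0}]'
python3 - <<'E'
from h import *
t=snap('top','pics/top1.png');s=snap('scene','pics/scene1.png');w=snap('wrist','pics/w31.png')
cv2.imwrite('pics/scene1z.png',cv2.resize(s['img'][130:330,180:460],None,fx=2.8,fy=2.8,interpolation=cv2.INTER_CUBIC))
E
```

```text
time: 28.55
tcp_pos: [0.6035, 0.0223, 0.3306]
ee_rot: [-180.0, 0.1, -147.6]
wrist_force: [-0.2, 0.5, 0.9]
width: 0.6
```

View pics/scene1z.png

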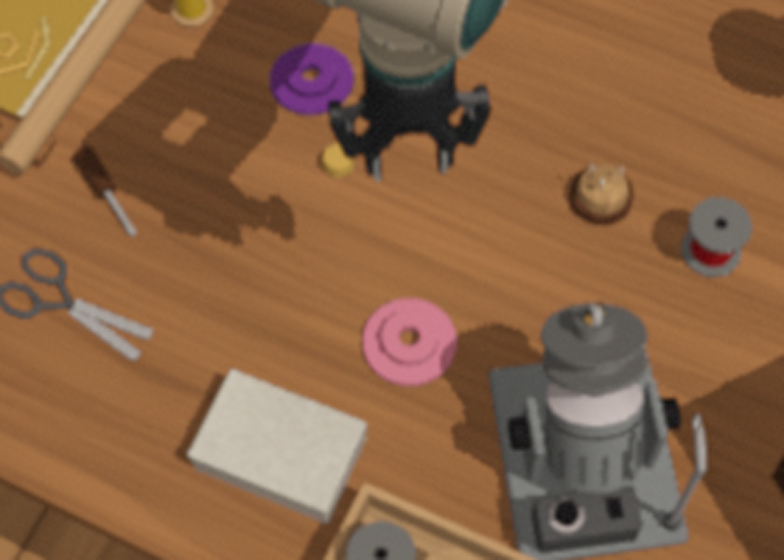

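View pics/top1.png

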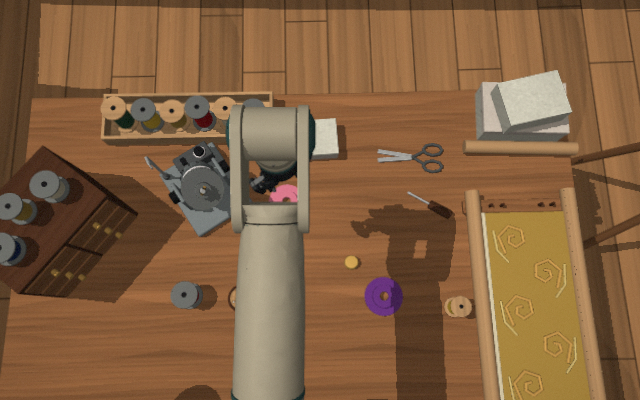

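View pics/w31.png

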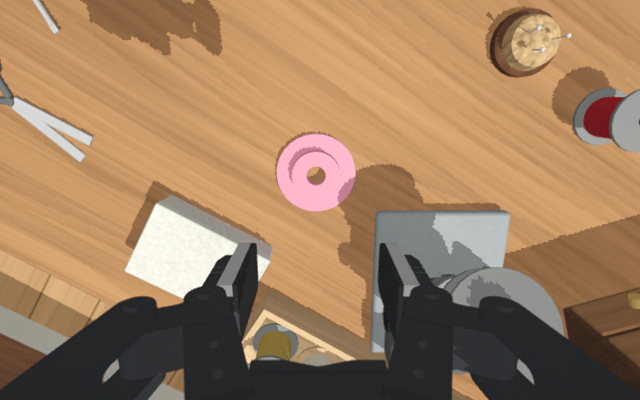

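```bash
python3 -c "
from plant import manip
print(manip.close_job())"
```

```text
the job is handed in; nothing more can be done
None
```

The reel is made up on the winder's spindle and the job was handed in at about 28.7 s of the 72 s allowed. `close_job` gives no verdict, so what follows is from my own checks.

- **Back cheek:** I read the groove direction through the bore (about 10° modulo 60°) and the pin direction from two wrist views. They nearly agreed, so I carried the cheek over with hardly any turn and it dropped over the pin. The oblique view fits the home height: disc and boss outlines were within about 4 of the enlarged pixels across, where riding 6 mm high would have shown about 10–20. One bore-radius reading suggested it was about 3 mm high, and the tool stopped about 3 mm above where I expected. I put the tool height down to the pads slipping on the boss, because the boss outline and the later view both said home. Turning it ±6° brought no further drop.
- **Core ring:** it was threaded on and stopped at the expected tool height with about 18 N of contact. Its outline in the oblique view matched home.
- **Front cheek:** I tilted it to the spindle's angle by pressing it on the spindle tip, then pressed it down with up to about 33 N. The top of its hub measured at the home height, with both latches standing out above it. The tool again stopped about 3 mm higher than expected.
- **Offset:** all three parts looked shifted about 1–2 mm towards the robot, which is within the play on the spindle and under the 4 mm limit.
- **At the end:** the gripper was open and well clear. In the last pictures the bystanders I could see were where they started, and neither look-alike cheek was touched. I judged the bystanders by eye, not by measurement.

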